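# Turn the claim plate over in the tipping tray, pin it and date its blank side

## Robot

A 6-joint arm with a two-finger parallel gripper is mounted at the origin on a cart in front of the work surface, level with it; the furniture and walls round the work are solid. World frame = base frame: x ahead of the robot, y to its left, z up, the work surface at z = 0. Lengths are in m, angles in degrees, forces in N, time in s.
With the tool pointing down it reaches from about 0.4 to 0.825 m from the base axis. Payload 7 kg.
Tool frame: the origin (TCP) lies midway between the tips of the shut fingers; the grasp point (between the pads) lies 19 mm behind it (r.grasp_offset is the distance from the TCP to the grasp point, in m); z points along the fingers, x is the direction in which the jaws open and shut, and the axes are right-handed (so a half turn about z gives the same grasp; the last joint's range is limited). The gripper opens to 88 mm and grips with 3 to 60 N. Pads are 19 mm wide; open, the fingers measure 130 mm over their backs; the gripper's body (78 mm by 193 mm) begins 47 mm behind the grasp point.
Start: joints at [-52.649, 20.546, 0.682, 0, -70.136, -16.507], TCP at [0.24, -0.631, 0.227] pointing down, gripper open.
Joint ranges: [-176.03, 176.03], [-82.01, 121.73], [-58.28, 71.71], [-173.87, 95.51], [-174.79, -0.11], [-173.66, 173.66]. Speed limits (degrees/s): [136.94, 136.94, 172.46, 180, 180, 180].

## Interface

Orientations are given as [roll, pitch, yaw] about the fixed x, y, z axes, in that order (R = Rz(yaw) Ry(pitch) Rx(roll)).
In Python, from plant import r gives the robot as it stands.
- The arm moves only by the tool step_arm, never from a script. Its argument "deltas" is a list of rows, each a list of 7 numbers: the turn, a rotation vector about the tool's x, y, z in rad, then the shift along the tool's x, y, z in mm, then the opening, from -1 (shut) to 1 (fully open), so that 0 is half open. In form: [[ax, ay, az, x, y, z, grip], ...]. A call has 1 to 10 rows; each row shifts and turns the pose as measured when the row begins, along the tool's axes as they then stand; what a row does not reach is not made up. A row lasts 1/10 s, in which the tool goes at most 50 mm and 8.59 degrees, less where a joint would pass 70% of its speed; a pose out of reach is approached as far as the arm can. A call with a gripper value outside its range is refused whole. The fingers move at their own pace and stop on an object; "squeeze" is the grip in N (left out, the last holds). Time passes only in rows, so rows that do not move let the fingers close. It gives the time, the measured TCP pose, the force and the opening at its end, in the units of the state.
- r.get_state(): the state, without advancing time (a new reading comes with each control period).
- r.capture(name): name is "side" or "top" or "wrist"; returns the picture (384x512x3 uint8, red, green, blue); there is no depth.
- r.camera_info(name): a dict with "vertical_fov" (degrees; the focal length in pixels is half the picture's height over the tangent of half this angle, whatever the lens; pixels are square), "cx", "cy" (the principal point, pixels), "k1" (the pictures are not rectified: a ray, as slopes to the right and down, at radius r is drawn at 1 + k1 r^2 times it, then the intrinsics apply), "view" (4x4, takes a point from world to camera coordinates). Camera axes: x right, y down, z forward; pixel columns grow to the right and rows downward; lengths in m; the calibration is good to about 2 mm. A picture is of the moment at which its call begins: read the wrist's pose just before it. camera_info takes no time and is no camera call; for the wrist camera it gives the pose at the moment of the call.
- r.close_job(): hands the job in, once; it reports no verdict.
The state is a dict: "time_s": time; "joints": joint angles; "qd": joint speeds; "joint_torque": joint torques, N m; "tcp_pos": TCP position; "eef_rot": TCP orientation; "contact_force": force on the tool from outside, world axes, zero at the start; "moment": the same for the moment, N m; "gripper_width": finger opening in m.
Only numpy, scipy, OpenCV 4.12 (cv2) and the standard library are available. Lean on these libraries where they do the work, as an engineer would, in place of code of your own. Each camera call takes 0.05 s, during which the arm holds its last target.

## Task

Keep your fingers off the wooden claim plate, as grease spoils the ink: pull the tipping tray's hand bar towards you and down to its rest, so that the plate tumbles onto its other face in the front bed, blank slip up. Take the locating pin from its block and push it fully home through the plate's eyelet into the bush below. Then press the inked hand stamp firmly, upright and square, on the middle of the blank slip and stand it back upright on its ink pad, leaving the tray down, the pin in and the other things where they are.

Things in the scene. Friction and masses are not known exactly. Their poses are not given: they have to be found in the camera images.
- tray_base: Grey steel base of the tipping tray, fixed on the counter, 170 (x) by 217 (y) by 12 mm. Origin on the counter below the middle of the axle; +x to the tray's back, +y to its left. Two 8 mm brackets, 78 mm high, at y = -67 and +67 mm, x = -18 to 18 mm. The pin's park block (36 x 36 mm, top 58 mm above the counter, 14 mm hole) stands at x = -55, y = +112 mm.
- tray_axle (a point): Middle of the tray's axle, 60 mm above the counter; axes as tray_base. On it, along y, turns the tray: an aluminium sheet folded to a V of 78 degrees, inner corner 13 mm from the axle, two beds 114 mm wide inside with 9 mm side lips. The back bed is 58 mm long, open at its end; the front bed 79 mm long, with a 9 mm end lip.
- tray (a joint): Angle of the tipping tray. 0 as found: back bed level, front bed upright and leaning 12 degrees back over it. Grows as the hand bar is pulled to -x of tray_base and down; ends at 1.780: front bed level, 68 mm above the counter, back bed upright behind it, leaning 12 degrees over it, its top 125 mm above the counter. Stiff (0.22 N m): stays or sinks slowly. The plate falls over near the end.
- tray_bar (a point): Middle of the tray's hand bar, on its centre line: round, rubber-sleeved, 16 mm thick, 56 mm long, parallel to the axle (y), 131 mm from it, on two 8 mm rods at y = -40 and +40 mm; 31 mm gap to the front bed's edge. At angle 0 it is 187 mm above the counter, 34 mm behind the axle (+x); at the end 67 mm above the counter, 131 mm before the axle (-x). It can turn in the fingers.
- tray_bush_final (a point): Fixed point where the mouth of the front bed's bush (14 mm through hole, 13 mm deep) lies when the tray is fully down: on the bed's surface, 68 mm above the counter, 50 mm before the axle (-x of tray_base), 37 mm to its left (+y). Open below. Axes as tray_base.
- plate: Wooden claim plate 70 (x) by 110 (y) by 6 mm, about 70 g, loose on the tray's back bed. Origin at the middle of its blank face, which is underneath at the start; z points out of the other face (ruled, filled slip), so up at the start and down once it is turned over. In the front bed it has about 4 mm of play either way in x, 2 mm in y.
- plate_eyelet (a point): Centre of the plate's steel-rimmed eyelet, a 16 mm through hole, half way through the thickness, 37 mm to +y from the plate's middle.
- plate_blank (a point): Middle of the blank white paper slip (48 mm in x, 66 mm in y) on the plate's blank face, 14 mm to -y from the plate's middle.
- pin: Locating pin, 80 mm tall, 80 g, upright in its park block. Origin at its tip, z up. Steel shank 12 mm thick, 44 mm long, its last 16 mm tapering to 4 mm at the tip, which draws the light plate into line. On it a 28 mm flange (44 to 48 mm), then a black ribbed grip 24 mm across (49 to 80 mm). Fully home the flange lies on the plate, the tip 30 mm above the counter.
- stamp: Wooden hand stamp, 88 mm tall, 85 g, inked, upright on the closed ink pad. Origin at the middle of its underside; foot 31 (x) by 52 (y) mm, 18 mm high; above it a turned round handle, up to 32 mm across near the top; grip it about 66 mm up.
- pad: Closed blue ink pad, 74 (x) by 105 (y) by 14 mm, lying flat, 0.3 kg; origin at the middle of its underside. It lies left or right of the tray; the tin lies on the other side.
- tin: Bystander: round red tin, 69 mm across, 26 mm high; origin at the middle of its underside.
- tag_bundle: Bystander: banded bundle of white tags, 88 (x) by 48 (y) by 16 mm; origin at the middle of its underside.
- terminal: Bystander: black card terminal, 189 (x) by 80 (y) by 44 mm; origin at the middle of its underside.
Mind the look-alikes: they are no part of the job. Leave any orange look-alike of the pad alone. Of the things that look like the pin, the smaller one is meant.

How it is judged (in metres and radians):
On the way, in this order (a step that is already met when the one before it is completed fails the run):
1. the tray is fully over and the plate lies flat in the front bed, blank slip up (value of joint tray above 1.72 rad and angle between plate's own z axis and vertical above 3 rad and x of plate_eyelet in the frame of tray_bush_final between -0.006 and 0.006 m and y of plate_eyelet in the frame of tray_bush_final between -0.006 and 0.006 m and height (world z) of plate_eyelet below 0.075 m and linear speed of plate below 0.03 m/s), for 0.2 s.
2. the locating pin is home through the eyelet and the bush (value of joint tray above 1.72 rad and angle between plate's own z axis and vertical above 3 rad and horizontal distance between pin and tray_bush_final below 0.003 m and height (world z) of pin below 0.036 m and angle between pin's own z axis and vertical below 0.12 rad and horizontal distance between plate_eyelet and tray_bush_final below 0.0045 m), for 0.2 s.
3. the stamp is pressed upright and square on the middle of the blank slip (all of step 2 and contact force between stamp and plate above 3 N and angle between stamp's own z axis and vertical below 0.1 rad and horizontal distance between stamp and plate_blank below 0.012 m and angle between the y axis of stamp and the y axis of plate, either way round below 0.25 rad), for 0.15 s.
At the end, for the whole second after the job is handed in: Tray at its front end (over 1.72 rad); plate turned over (z within 0.14 rad of down), eyelet within 4.5 mm of the bush axis; pin upright in the bush, within 3 mm of its axis, tip under 36 mm high; stamp still and upright (0.1 rad) on the pad, within 30 mm (x), 45 mm (y) of its middle (all of step 2 and angle between each of stamp, pad's own z axis and vertical below 0.1 rad and x of stamp in the frame of pad between -0.03 and 0.03 m and y of stamp in the frame of pad between -0.045 and 0.045 m and z of stamp in the frame of pad between 0.01 and 0.018 m and linear speed of stamp below 0.02 m/s); the robot touches nothing.
It fails at once if the fingers or the arm touch the plate (over 1 N) (contact force between any of the fingers, the arm and plate above 1 N).
It fails at once if the tin, the tag bundle or the card terminal is shifted by more than 30 mm (distance of any of tin, tag_bundle, terminal from where it was at the start of the episode above 0.03 m).
It fails at once if the pad is shifted by more than 50 mm (distance of pad from where it was at the start of the episode above 0.05 m).
It also fails if it takes over 70 s, if anything falls off the work surface, if the arm or the gripper's body presses on something with over 40 N, if the wrist force passes 120 N, or if a joint passes its speed limit or range.

## Working session

There is one attempt and no reset: what is moved stays moved. The work goes in short steps, Python scripts to look and compute and a tool call to move; the robot and the scene stay as the last step left them, time stands still between calls to the robot, and variables do not carry over. Pictures are saved under pics/ and viewed, and the job is handed in when it is done.

Besides the shell and the picture viewer there is one more tool, called after ">>>" as name(argument=value, ...), one argument or row to a line, values as JSON. step_arm: Moves the arm, as the interface text tells. Its arguments: {"type":"object","properties":{"deltas":{"type":"array","items":{"type":"array","items":{"type":"number"}}},"squeeze":{"type":"number"}},"required":["deltas"]}

```bash
ls; mkdir -p pics; python3 - <<'E'
from plant import r
import cv2
s=r.get_state(); print(s)
for n in ["side","top","wrist"]:
    print(n,r.camera_info(n))
    cv2.imwrite(f"pics/{n}0.png",cv2.cvtColor(r.capture(n),cv2.COLOR_RGB2BGR))
print(r.grasp_offset)
E
```

```text
pics
{'time_s': 0.0, 'joints': array([-5.26490843e+01,  2.05941995e+01,  6.33957635e-01, -1.98824454e-02,
       -7.01350922e+01, -1.65045332e+01]), 'qd': array([-0.06513974,  0.03156684, -0.02796604, -0.03835034, -0.0007361 ,
        0.0852192 ]), 'joint_torque': array([-3.16033482e-03, -5.82722425e+01,  2.93044192e+01,  6.99734151e+00,
        6.67826651e-03, -1.71478664e-04]), 'tcp_pos': array([ 0.23998575, -0.63038193,  0.22559362]), 'eef_rot': array([-1.79990834e+02, -9.67162426e-02,  1.10839603e+02]), 'contact_force': array([-0.42048974,  0.93099001,  0.39643599]), 'moment': array([-0.00753311, -0.03703402,  0.0668043 ]), 'gripper_width': 0.08788344167967661}
side {'vertical_fov': 55.82369376531174, 'cx': 249.31743665251634, 'cy': 189.78755402068902, 'k1': -0.09083650003112882, 'view': array([[-0.94989826, -0.31243556,  0.00879273,  0.46810248],
       [-0.2021354 ,  0.59260936, -0.77971497,  0.24645313],
       [ 0.23840003, -0.74242721, -0.62607289,  1.00296893],
       [ 0.        ,  0.        ,  0.        ,  1.        ]])}
top {'vertical_fov': 50.01502270144039, 'cx': 250.22809254082128, 'cy': 192.98093419794367, 'k1': -0.15236102649430736, 'view': array([[ 0.02798975, -0.99938088,  0.02131749, -0.08181532],
       [-0.9807862 , -0.03157542, -0.19251343,  0.53998092],
       [ 0.19306735, -0.0155195 , -0.98106276,  1.39055674],
       [ 0.        ,  0.        ,  0.        ,  1.        ]])}
wrist {'vertical_fov': 61.704168306942925, 'cx': 259.3563805307321, 'cy': 191.05142100016766, 'k1': -0.06171927911138195, 'view': array([[-0.35548429,  0.93467775,  0.00290394,  0.67355326],
       [ 0.89864214,  0.34092121,  0.27607069, -0.03523693],
       [ 0.25704711,  0.1007484 , -0.96113295,  0.39002941],
       [ 0.        ,  0.        ,  0.        ,  1.        ]])}
0.0188
```

View pics/side0.png

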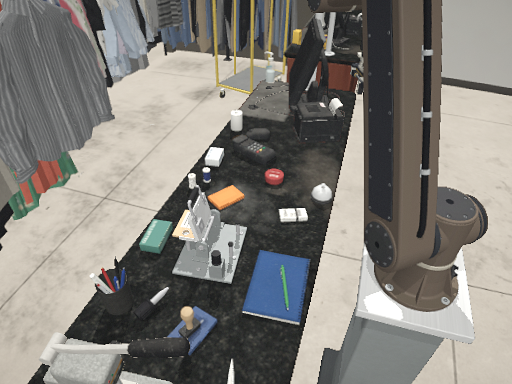

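View pics/top0.png

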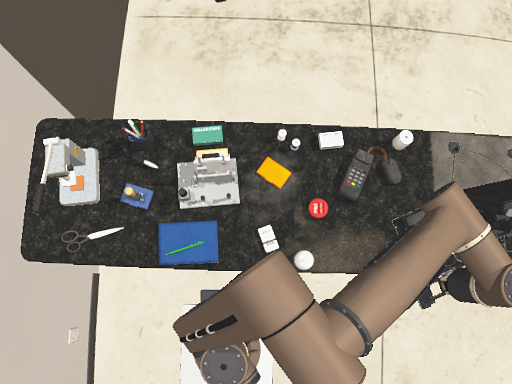

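View pics/wrist0.png

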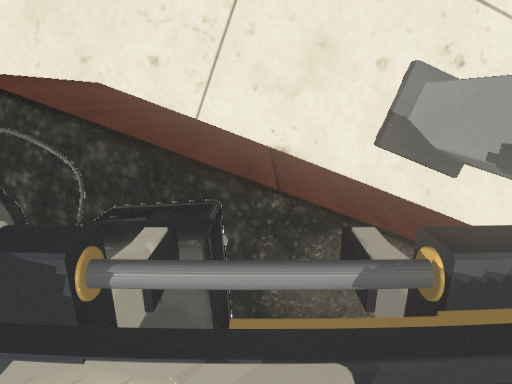

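```bash
cat > h.py <<'E'
import numpy as np, cv2
from scipy.spatial.transform import Rotation as Rot
from plant import r
def K(i,H=384):
    f=H/2/np.tan(np.radians(i['vertical_fov'])/2); return f
def ray(i,u,v):
    f=K(i); d=np.array([(u-i['cx'])/f,(v-i['cy'])/f]); 
    p=d.copy()
    for _ in range(20): p=d/(1+i['k1']*(p@p))
    R=i['view'][:3,:3]; t=i['view'][:3,3]
    o=-R.T@t; w=R.T@np.array([p[0],p[1],1]); return o,w/np.linalg.norm(w)
def onz(i,u,v,z):
    o,w=ray(i,u,v); return o+w*(z-o[2])/w[2]
def proj(i,P):
    P=np.atleast_2d(P); c=P@i['view'][:3,:3].T+i['view'][:3,3]
    p=c[:,:2]/c[:,2:]; r2=(p**2).sum(1,keepdims=True); p=p*(1+i['k1']*r2)
    return p*K(i)+[i['cx'],i['cy']]
def tri(a,b):
    (o1,w1),(o2,w2)=a,b
    A=np.stack([w1,-w2],1); s=np.linalg.lstsq(A,o2-o1,rcond=None)[0]
    p,q=o1+w1*s[0],o2+w2*s[1]; return (p+q)/2,np.linalg.norm(p-q)
def save(n,img,box=None,k=1):
    if box: img=img[box[1]:box[3],box[0]:box[2]]
    img=cv2.resize(img,None,fx=k,fy=k,interpolation=cv2.INTER_CUBIC)
    cv2.imwrite(f'pics/{n}.png',cv2.cvtColor(img,cv2.COLOR_RGB2BGR))
E
python3 - <<'E'
import cv2
a=cv2.imread('pics/side0.png')[165:365,100:270]; cv2.imwrite('pics/side0c.png',cv2.resize(a,None,fx=3.5/1.2,fy=3.5/1.2,interpolation=cv2.INTER_CUBIC))
a=cv2.imread('pics/top0.png')[115:255,95:255]; cv2.imwrite('pics/top0c.png',cv2.resize(a,None,fx=4,fy=4,interpolation=cv2.INTER_CUBIC))
E
```

```text
(no output)
```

View pics/side0c.png

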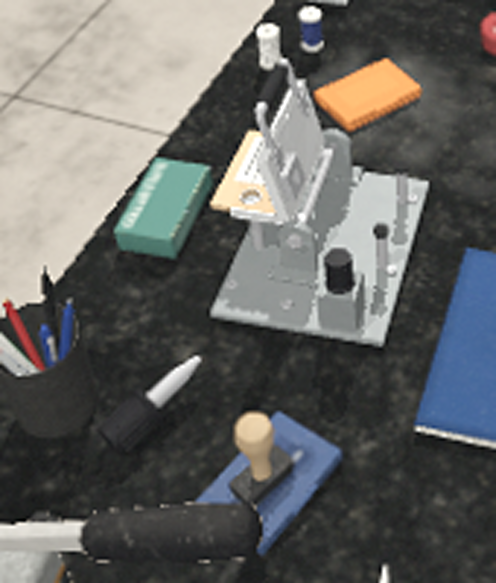

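View pics/top0c.png

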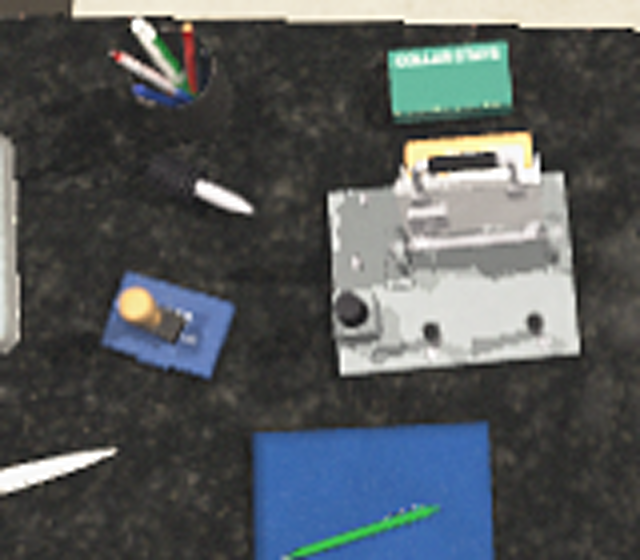

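```bash
python3 - <<'E'
from h import *
i=r.camera_info('top'); s=r.camera_info('side')
c=lambda u,v:(u/4+95-.4,v/4+115-.4)
C=[onz(i,*c(*p),0.012) for p in [(328,190),(566,172),(580,355),(340,376)]]
print(np.round(C,4))
for k in range(4): print(np.linalg.norm(C[k]-C[(k+1)%4]), np.degrees(np.arctan2(*(C[(k+1)%4]-C[k])[1::-1])))
print('pintop',onz(i,*c(351,308),.094), 'axispts')
sc=lambda u,v:(u/2.9167+100-.4,v/2.9167+165-.4)
S=[onz(s,*sc(*p),0.012) for p in [(428,182),(385,342),(211,313)]]
print(np.round(S,4))
print('pin tri',tri(ray(i,*c(351,308)),ray(s,*sc(341,256))))
# bar ends
print('bar',[onz(i,*c(*p),.187) for p in [(428,163),(498,160)]])
print('stamp head',onz(i,*c(136,305),.10),tri(ray(i,*c(136,305)),ray(s,*sc(254,428))))
P=[onz(i,*c(*p),0.014) for p in [(128,272),(235,303),(209,378),(101,343)]];print(np.round(P,4))
for k in range(4): print(np.linalg.norm(P[k]-P[(k+1)%4]), np.degrees(np.arctan2(*(P[(k+1)%4]-P[k])[1::-1])))
E
```

```text
[[ 0.6571  0.2073  0.012 ]
 [ 0.6811 -0.0106  0.012 ]
 [ 0.5112 -0.0291  0.012 ]
 [ 0.4851  0.1855  0.012 ]]
0.21919011222480875 -83.72257105440471
0.17093072183892036 -173.7827777727542
0.2161805553926809 96.92619965893353
0.17340174842076428 7.217125771828635
pintop [0.53154384 0.16674459 0.094     ] axispts
[[ 0.512  -0.028   0.012 ]
 [ 0.4827  0.1844  0.012 ]
 [ 0.6511  0.2067  0.012 ]]
pin tri (array([0.53040133, 0.16638301, 0.09501642]), np.float64(0.001887711226768817))
bar [array([0.63494884, 0.0974566 , 0.187     ]), array([0.63925434, 0.0408853 , 0.187     ])]
stamp head [0.52705168 0.3513511  0.1       ] (array([0.5272458 , 0.35243389, 0.09560391]), np.float64(0.0013116413840948637))
[[0.574  0.3862 0.014 ]
 [0.5484 0.285  0.014 ]
 [0.479  0.3037 0.014 ]
 [0.5075 0.4056 0.014 ]]
0.10448788867994269 -104.22315115875837
0.0718653331942693 164.92339139151565
0.10585405080839842 74.35109668289938
0.06926527757449386 -16.211983827094034
```

```bash
cat >> h.py <<'E'
def pose():
    s=r.get_state(); return np.array(s['tcp_pos']),Rot.from_euler('xyz',s['eef_rot'],degrees=True)
def tgt(yaw,tilt):  # tilt: tool z leans to tray +x
    return Rot.from_euler('xyz',[180,0,yaw],degrees=True)*Rot.from_rotvec([0,-np.radians(tilt),0])
def plan(p1,R1,n=None,vmax=45):
    """print the per-row increments, straight line + constant turn"""
    p,R=pose(); d=np.array(p1)-p; dr=(R.inv()*R1).as_rotvec()
    m=max(int(np.ceil(np.linalg.norm(d)*1000/vmax)),int(np.ceil(np.degrees(np.linalg.norm(dr))/7.5)),1)
    n=n or m
    Rc=R; rows=[]
    for k in range(n):
        t=Rc.inv().apply(d/n)*1000
        rows.append([*np.round(dr/n,3),*np.round(t,1)]); Rc=Rc*Rot.from_rotvec(dr/n)
    print('at',np.round(p,4),np.round(R.as_euler('xyz',degrees=True),1),'n',n)
    for q in rows: print([float(x) for x in q])
E
python3 - <<'E'
from h import *
w=r.camera_info('wrist'); p,R=pose()
c=-w['view'][:3,:3].T@w['view'][:3,3]
print('cam in tool',R.inv().apply(c-p),'cam axes in tool',np.round((R.inv().as_matrix()@w['view'][:3,:3].T),3))
plan([.24,-.60,.36],R); plan([.42,.06,.42],tgt(186.6,0))
i=r.camera_info('side')
E
```

```text
cam in tool [ 1.54972052e-04 -7.40618169e-02 -1.56890356e-01] cam axes in tool [[ 1.    -0.001  0.001]
 [ 0.     0.961  0.276]
 [-0.001 -0.276  0.961]]
at [ 0.24   -0.6305  0.2259] [-1.800e+02 -1.000e-01  1.108e+02] n 4
[0.0, 0.0, 0.0, 7.2, 2.7, -33.5]
[0.0, 0.0, 0.0, 7.2, 2.7, -33.5]
[0.0, 0.0, 0.0, 7.2, 2.7, -33.5]
[0.0, 0.0, 0.0, 7.2, 2.7, -33.5]
at [ 0.24   -0.6305  0.2259] [-1.800e+02 -1.000e-01  1.108e+02] n 17
[0.0, -0.0, -0.078, 34.2, 24.3, -11.4]
[0.0, -0.0, -0.078, 32.2, 26.9, -11.4]
[0.0, -0.0, -0.078, 30.0, 29.3, -11.4]
[0.0, -0.0, -0.078, 27.6, 31.6, -11.4]
[0.0, -0.0, -0.078, 25.1, 33.6, -11.4]
[0.0, -0.0, -0.078, 22.4, 35.5, -11.4]
[0.0, -0.0, -0.078, 19.6, 37.1, -11.4]
[0.0, -0.0, -0.078, 16.6, 38.5, -11.4]
[0.0, -0.0, -0.078, 13.6, 39.7, -11.4]
[0.0, -0.0, -0.078, 10.5, 40.6, -11.4]
[0.0, -0.0, -0.078, 7.3, 41.3, -11.4]
[0.0, -0.0, -0.078, 4.0, 41.8, -11.4]
[0.0, -0.0, -0.078, 0.8, 42.0, -11.4]
[0.0, -0.0, -0.078, -2.5, 41.9, -11.4]
[0.0, -0.0, -0.078, -5.7, 41.6, -11.4]
[0.0, -0.0, -0.078, -8.9, 41.0, -11.4]
[0.0, -0.0, -0.078, -12.1, 40.2, -11.4]
```

>>> step_arm(
  deltas=[
    [0,0,0,7,3,-35,-0.4],
    [0,0,0,7,3,-35,-0.4],
    [0,0,-0.08,30,20,-30,-0.4],
    [0,0,-0.08,32,27,-20,-0.4],
    [0,0,-0.1,30,30,-10,-0.4],
    [0,0,-0.1,28,33,-5,-0.4],
    [0,0,-0.1,25,36,-5,-0.4],
    [0,0,-0.1,22,38,-5,-0.4],
    [0,0,-0.1,18,40,-5,-0.4],
    [0,0,-0.1,14,42,-5,-0.4],
  ],
)

```text
time_s: 1.15
tcp_pos: [0.3173, -0.2763, 0.3817]
eef_rot: [179.5, -0.6, 155.5]
contact_force: [1.3, 0.4, -0.1]
gripper_width: 0.0267
```

```bash
python3 - <<'E'
from h import *
print(r.get_state()['joints'])
plan([.54,.05,.40],tgt(186.6,0))
E
```

```text
[-14.49023318  -7.86532442 -11.96194194  -0.56131987 -86.44667713
  -9.95707963]
at [ 0.3173 -0.2763  0.3817] [179.5  -0.6 155.5] n 9
[0.001, -0.001, -0.06, -7.5, 43.3, -1.8]
[0.001, -0.001, -0.06, -10.1, 42.7, -1.8]
[0.001, -0.001, -0.06, -12.6, 42.0, -1.8]
[0.001, -0.001, -0.06, -15.1, 41.2, -1.9]
[0.001, -0.001, -0.06, -17.6, 40.2, -1.9]
[0.001, -0.001, -0.06, -20.0, 39.1, -1.9]
[0.001, -0.001, -0.06, -22.3, 37.8, -2.0]
[0.001, -0.001, -0.06, -24.5, 36.4, -2.0]
[0.001, -0.001, -0.06, -26.7, 34.8, -2.0]
```

>>> step_arm(
  deltas=[
    [0,0,-0.06,-8,43,-2,-0.4],
    [0,0,-0.06,-10,43,-2,-0.4],
    [0,0,-0.06,-13,42,-2,-0.4],
    [0,0,-0.06,-15,41,-2,-0.4],
    [0,0,-0.06,-18,40,-2,-0.4],
    [0,0,-0.06,-20,39,-2,-0.4],
    [0,0,-0.06,-22,38,-2,-0.4],
    [0,0,-0.06,-25,36,-2,-0.4],
    [0,0,-0.06,-27,35,-2,-0.4],
    [0,0,0,0,0,0,-0.4],
  ],
)

```text
time_s: 2.15
tcp_pos: [0.5411, 0.0718, 0.4058]
eef_rot: [179.3, 0.1, -171.7]
contact_force: [0.1, -0.5, -0.5]
gripper_width: 0.0263
```

```bash
python3 - <<'E'
from h import *
s=r.get_state();print(s['joints'],s['tcp_pos'],s['eef_rot'])
w=r.camera_info('wrist');im=r.capture('wrist'); np.savez('w1.npz',im=im,**w)
save('w1',im,k=1.5)
E
```

```text
[ 27.66029142   4.486296     2.92584897  -0.64294658 -88.11161069
 -19.32114979] [0.54107536 0.07184517 0.40576971] [ 1.79285019e+02  9.67146989e-02 -1.71680810e+02]
```

View pics/w1.png

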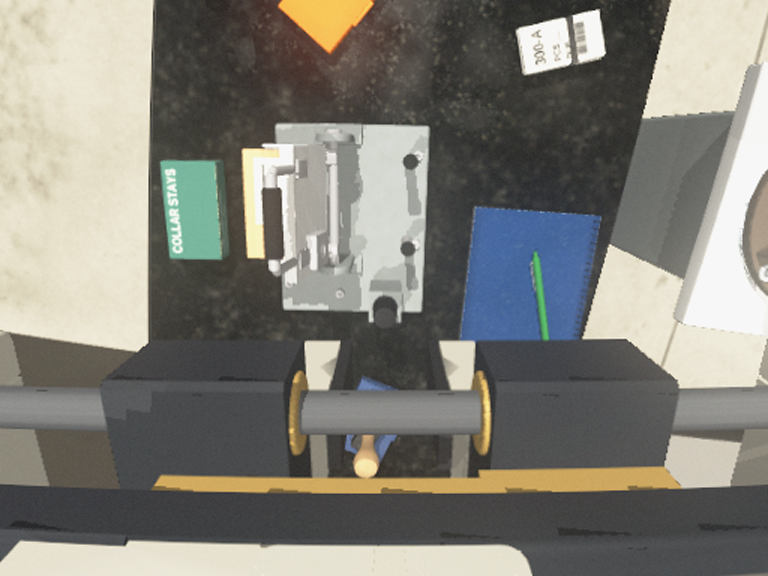

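```bash
python3 - <<'E'
from h import *
d=np.load('w1.npz'); im=d['im']; w={k:(d[k] if k=='view' else float(d[k])) for k in ['vertical_fov','cx','cy','k1','view']}
hsv=cv2.cvtColor(im,cv2.COLOR_RGB2HSV)
dark=(im.max(2)<60).astype(np.uint8)
n,l,st,ce=cv2.connectedComponentsWithStats(dark)
for k in range(1,n):
    x,y,ww,hh,a=st[k]
    if 20<a<1500 and 170<ce[k][0]<290 and 80<ce[k][1]<220: print(st[k],ce[k])
save('w1c',im,(165,75,295,220),5)
E
```

```text
(no output)
```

View pics/w1c.png

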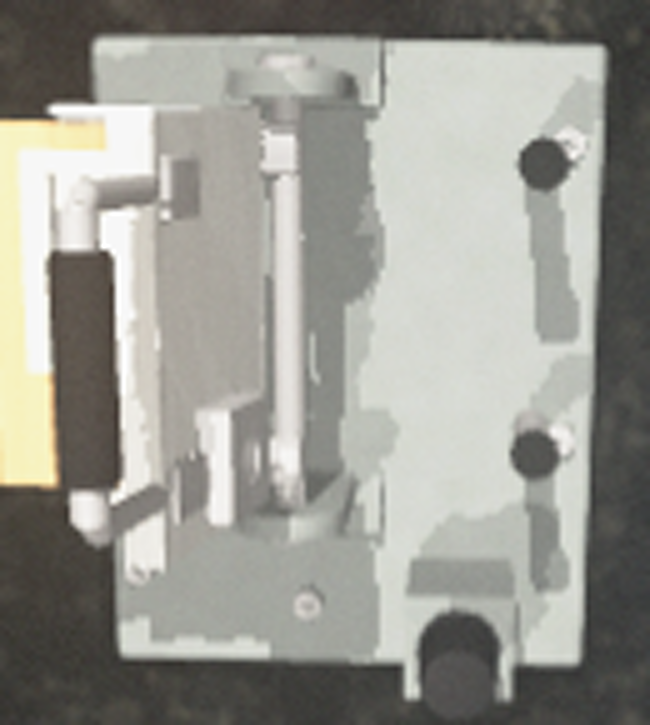

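```bash
python3 - <<'E'
from h import *
d=np.load('w1.npz'); w={k:(d[k] if k=='view' else float(d[k])) for k in ['vertical_fov','cx','cy','k1','view']}
c=lambda u,v:(u/5+165-.4,v/5+75-.4)
C=np.array([onz(w,*c(*p),0.012) for p in [(95,38),(605,45),(580,665),(120,658)]]);print(C.round(4))
for k in range(4): print(np.linalg.norm(C[k]-C[(k+1)%4]), np.degrees(np.arctan2(*(C[(k+1)%4]-C[k])[1::-1])))
print('mid',C.mean(0))
b=[onz(w,*c(*p),.187) for p in [(80,252),(88,490)]];print(b,np.linalg.norm(b[0]-b[1]))
print('pin',onz(w,*c(461,685),.094))
print('posts',[onz(w,*c(*p),.06) for p in [(542,164),(535,453)]])
t=r.camera_info('top');ct=lambda u,v:(u/4+95-.4,v/4+115-.4)
print('tri bar',tri(ray(w,*c(84,371)),ray(t,*ct(463,161.5))))
print('tri pin',tri(ray(w,*c(461,685)),ray(t,*ct(351,308))))
for yaw in (6.6,):
  Rz=Rot.from_euler('z',yaw,degrees=True)
  o1=onz(w,*c(461,685),.094)-Rz.apply([-.055,.112,.094]); o2=(b[0]+b[1])/2-Rz.apply([.034,0,.187])
  print(o1,o2, Rz.inv().apply(C.mean(0)-o2))
E
```

```text
[[ 0.6787 -0.0053  0.012 ]
 [ 0.5132 -0.0267  0.012 ]
 [ 0.4864  0.1865  0.012 ]
 [ 0.6523  0.2082  0.012 ]]
0.16694131334342419 -172.63701750605375
0.21481132146842005 97.15589121744418
0.1673042600191674 7.441295977475317
0.2150416119790145 -82.9405500043224
mid [0.58264362 0.09068067 0.012     ]
[array([0.63789108, 0.04300014, 0.187     ]), array([0.63157449, 0.09914571, 0.187     ])] 0.056499776128125644
pin [0.53165646 0.16998356 0.094     ]
posts [array([0.5297777 , 0.01239369, 0.06      ]), array([0.51802935, 0.10125805, 0.06      ])]
tri bar (array([0.63125047, 0.06724336, 0.20526484]), np.float64(0.0011760716869074312))
tri pin (array([0.53115959, 0.16668762, 0.1002864 ]), np.float64(0.002395604978355478))
[ 5.99164920e-01  6.50473569e-02 -2.77555756e-17] [0.60095811 0.06716506 0.        ] [-0.0154903   0.02546478  0.012     ]
```

```bash
python3 - <<'E'
from h import *
plan([.635,.0705,.25],tgt(187,0))
E
```

```text
at [0.5401 0.0703 0.4062] [ 1.793e+02  1.000e-01 -1.718e+02] n 5
[0.002, 0.0, 0.004, -18.7, -3.1, 31.2]
[0.002, 0.0, 0.004, -18.8, -2.9, 31.2]
[0.002, 0.0, 0.004, -18.8, -2.7, 31.2]
[0.002, 0.0, 0.004, -18.8, -2.6, 31.2]
[0.002, 0.0, 0.004, -18.8, -2.4, 31.2]
```

>>> step_arm(
  deltas=[
    [0.002,0,0.004,-19,-3,31,-0.2],
    [0.002,0,0.004,-19,-3,31,-0.2],
    [0.002,0,0.004,-19,-3,31,-0.2],
    [0.002,0,0.004,-19,-3,31,-0.2],
    [0.002,0,0.004,-19,-3,31,-0.2],
    [0,0,0,0,0,0,-0.2],
  ],
)

```text
time_s: 2.8
tcp_pos: [0.638, 0.066, 0.2491]
eef_rot: [179.8, 0.4, -173.2]
contact_force: [-0.8, -0.7, -0.8]
gripper_width: 0.0348
```

```bash
python3 - <<'E'
from h import *
save('s2',r.capture('side'),(150,150,270,290),4)
save('w2',r.capture('wrist'),k=1)
plan([.635,.0705,.173],tgt(187,0))
E
```

```text
at [0.6388 0.0663 0.2543] [ 179.8    0.7 -173.1] n 2
[0.002, 0.006, -0.001, 2.1, 2.2, 40.6]
[0.002, 0.006, -0.001, 1.9, 2.3, 40.6]
```

View pics/s2.png

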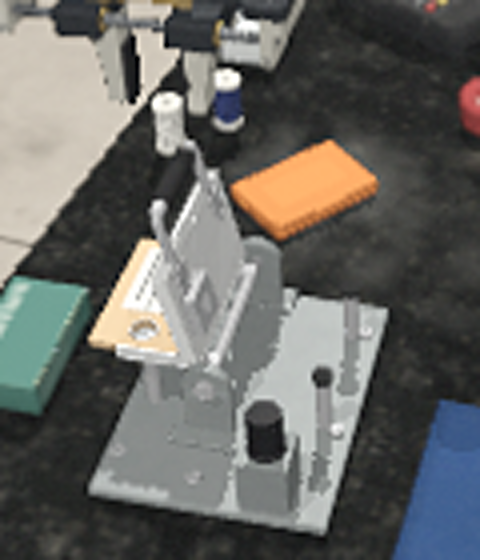

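View pics/w2.png

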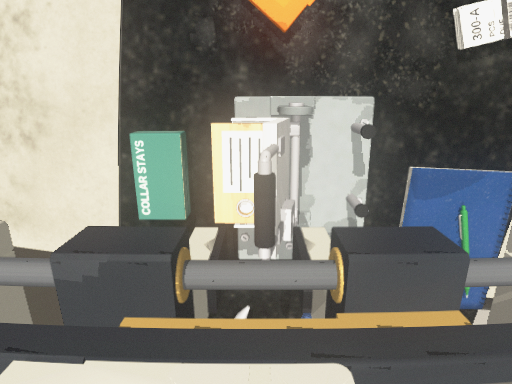

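```bash
python3 - <<'E'
from h import *
w=r.camera_info('wrist')
b=[onz(w,*p,.187) for p in [(264.5,173),(264.5,246)]]; print(b,sum(b)/2,np.linalg.norm(b[0]-b[1]))
E
```

```text
[array([0.63902779, 0.04340149, 0.187     ]), array([0.63195235, 0.10020248, 0.187     ])] [0.63549007 0.07180199 0.187     ] 0.0572399715225624
```

>>> step_arm(
  deltas=[
    [0.002,0.006,0,2,3,27,-0.2],
    [0.002,0.006,0,2,3,27,-0.2],
    [0,0,0,0,0,24,-0.2],
    [0,0,0,0,0,0,-0.2],
  ],
)

```text
time_s: 3.3
tcp_pos: [0.6365, 0.0712, 0.1845]
eef_rot: [179.9, 0.9, -173.2]
contact_force: [-1.0, -0.2, 0.1]
gripper_width: 0.0348
```

```bash
python3 - <<'E'
from h import *
save('s3',r.capture('side'),(150,130,270,270),4)
plan([.6355,.0718,.173],tgt(187,0))
E
```

```text
at [0.6379 0.0713 0.187 ] [ 179.9    1.1 -173.2] n 1
[0.002, 0.019, -0.003, 2.5, 0.7, 14.0]
```

View pics/s3.png

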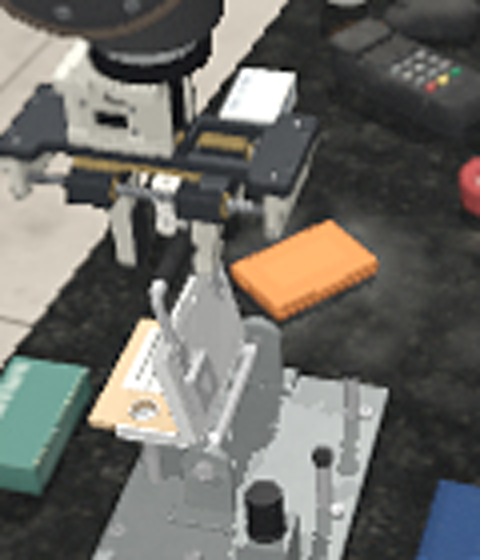

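>>> step_arm(
  deltas=[
    [0,0.019,0,2,0.5,16,-0.2],
    [0,0,0,0,0,0,-0.2],
    [0,0,0,0,0,0,-1],
    [0,0,0,0,0,0,-1],
    [0,0,0,0,0,0,-1],
  ],
  squeeze=12,
)

```text
time_s: 3.85
tcp_pos: [0.6355, 0.0715, 0.178]
eef_rot: [179.8, 0.1, -173.2]
contact_force: [-21.2, 2.1, 8.6]
gripper_width: 0.0165
```

```bash
cat >> h.py <<'E'
O=np.array([.600,.0655,0]); YAW=7.0; RT=Rot.from_euler('z',YAW,degrees=True)
E
python3 - <<'E'
from h import *
s=r.get_state(); print(s['tcp_pos'],s['eef_rot'],s['contact_force'],s['gripper_width'])
p,R=pose()
b=p-R.apply([0,0,.014]); print('bar rel axle',RT.inv().apply(b-O-[0,0,.06]))
E
```

```text
[0.63549071 0.07153902 0.17803218] [ 1.79818611e+02  1.48867746e-01 -1.73193079e+02] [-21.15564417   2.10871516   8.59195814] 0.016458571605354622
bar rel axle [0.03592561 0.00162457 0.13203207]
```

>>> step_arm(
  deltas=[
    [0,0,0,1,0,0,-0.3],
    [0,0,0,1,0,4,-0.3],
    [0,0,0,0,0,5,-0.3],
    [0,0,0,0,0,0,-1],
    [0,0,0,0,0,0,-1],
    [0,0,0,0,0,0,-1],
  ],
  squeeze=12,
)

```text
time_s: 4.45
tcp_pos: [0.6344, 0.0715, 0.17]
eef_rot: [179.8, 0.3, -173.2]
contact_force: [0.0, 0.5, 0.5]
gripper_width: 0.0157
```

```bash

python3 - <<'E'
from h import *
s=r.get_state(); print(s['tcp_pos'],s['eef_rot'],s['contact_force'],s['gripper_width'])
E
```

```text
[0.6344175  0.07150513 0.16999878] [ 179.80263615    0.33239685 -173.17581847] [0.03146691 0.52441107 0.50512213] 0.01570778988808131
```

```bash
cat >> h.py <<'E'
AX=np.array([.6007,.0674,.06]); G=.017
def barstate():
    p,R=pose(); b=RT.inv().apply(p-R.apply([0,0,G])-AX); 
    return b,np.degrees(np.arctan2(b[2],b[0]))-75.0
def arc(th1,tilt1,n):
    p,R=pose(); b,th0=barstate(); print('bar',b.round(4),'th',round(th0,2),'r',np.hypot(b[0],b[2]).round(4))
    z=RT.inv().apply(R.apply([0,0,1])); t0=np.degrees(np.arctan2(z[0],-z[2])); print('tilt',round(t0,1))
    rr=.131
    for k in range(n):
        th=th0+(th1-th0)*(k+1)/n; tl=t0+(tilt1-t0)*(k+1)/n
        R1=tgt(180+YAW,tl); f=np.radians(75+th)
        p1=AX+RT.apply([rr*np.cos(f),b[1],rr*np.sin(f)])+R1.apply([0,0,G])
        dr=(R.inv()*R1).as_rotvec(); d=R.inv().apply(p1-p)*1000
        print([float(x) for x in [*np.round(dr,3),*np.round(d,1)]]); p,R=p1,R1
E
python3 -c "
from h import *
arc(40,14,8)"
```

```text
bar [ 3.39e-02 -1.00e-04  1.27e-01] th 0.07 r 0.1314
tilt 0.3
[0.003, -0.03, -0.003, 10.7, -0.1, -2.1]
[-0.0, -0.03, -0.0, 10.7, 0.0, -1.9]
[-0.0, -0.03, -0.0, 10.8, -0.0, -1.2]
[0.0, -0.03, -0.0, 10.9, -0.0, -0.6]
[0.0, -0.03, 0.0, 10.9, 0.0, 0.1]
[-0.0, -0.03, -0.0, 10.9, 0.0, 0.7]
[-0.0, -0.03, -0.0, 10.8, -0.0, 1.4]
[0.0, -0.03, 0.0, 10.7, -0.0, 2.0]
```

>>> step_arm(
  deltas=[
    [0.003,-0.03,-0.003,10.7,0,-2.1,-1],
    [0,-0.03,0,10.7,0,-1.9,-1],
    [0,-0.03,0,10.8,0,-1.2,-1],
    [0,-0.03,0,10.9,0,-0.6,-1],
  ],
)

```text
time_s: 4.85
tcp_pos: [0.5988, 0.067, 0.1756]
eef_rot: [-180.0, 8.1, -172.9]
contact_force: [4.8, -1.9, -0.2]
gripper_width: 0.0155
```

```bash
python3 -c "
from h import *
s=r.get_state();print(s['contact_force'],s['gripper_width'])
arc(60,18,9)"
```

```text
[ 4.79153742 -1.87522446 -0.22636807] 0.01546260829217357
bar [-4.300e-03 -1.000e-04  1.324e-01] th 16.88 r 0.1325
tilt 8.1
[-0.0, -0.019, 0.001, 10.8, 0.0, 0.8]
[-0.0, -0.019, -0.0, 10.6, -0.0, -0.0]
[-0.0, -0.019, -0.0, 10.6, 0.0, 0.7]
[0.0, -0.019, 0.0, 10.5, -0.0, 1.4]
[-0.0, -0.019, -0.0, 10.4, 0.0, 2.1]
[0.0, -0.019, 0.0, 10.3, -0.0, 2.8]
[-0.0, -0.019, -0.0, 10.1, 0.0, 3.4]
[0.0, -0.019, -0.0, 9.8, -0.0, 4.1]
[0.0, -0.019, 0.0, 9.5, 0.0, 4.7]
```

Tray is turning nicely (bar radius 132 mm, small force).

>>> step_arm(
  deltas=[
    [0,-0.019,0,10.8,0,0.8,-1],
    [0,-0.019,0,10.6,0,0,-1],
    [0,-0.019,0,10.6,0,0.7,-1],
    [0,-0.019,0,10.5,0,1.4,-1],
    [0,-0.019,0,10.4,0,2.1,-1],
    [0,-0.019,0,10.3,0,2.8,-1],
    [0,-0.019,0,10.1,0,3.4,-1],
  ],
)

```text
time_s: 5.55
tcp_pos: [0.5375, 0.06, 0.1582]
eef_rot: [179.9, 17.4, -172.8]
contact_force: [2.4, -5.2, 3.1]
gripper_width: 0.0154
```

```bash
python3 -c "
from h import *
s=r.get_state();print(s['contact_force'],s['gripper_width'],s['joints'])
save('s4',r.capture('side'),(130,130,270,290),4)
arc(85,30,9)"
```

```text
[ 2.39507051 -5.22124027  3.07971086] 0.015354208518912097 [ 31.88372476   1.32373915 -41.27079503  13.31766916 -32.17133664
 -34.99561652]
bar [-0.0709 -0.      0.1131] th 47.08 r 0.1335
tilt 17.4
[0.004, -0.025, 0.002, 8.2, -0.1, 5.2]
[0.0, -0.025, -0.0, 8.7, -0.0, 3.2]
[0.0, -0.025, -0.0, 8.5, -0.0, 3.7]
[-0.0, -0.025, -0.0, 8.3, -0.0, 4.1]
[0.0, -0.025, -0.0, 8.1, 0.0, 4.5]
[0.0, -0.025, 0.0, 7.8, -0.0, 4.9]
[-0.0, -0.025, -0.0, 7.6, -0.0, 5.3]
[0.0, -0.025, -0.0, 7.3, -0.0, 5.7]
[-0.0, -0.025, -0.0, 7.0, -0.0, 6.1]
```

View pics/s4.png

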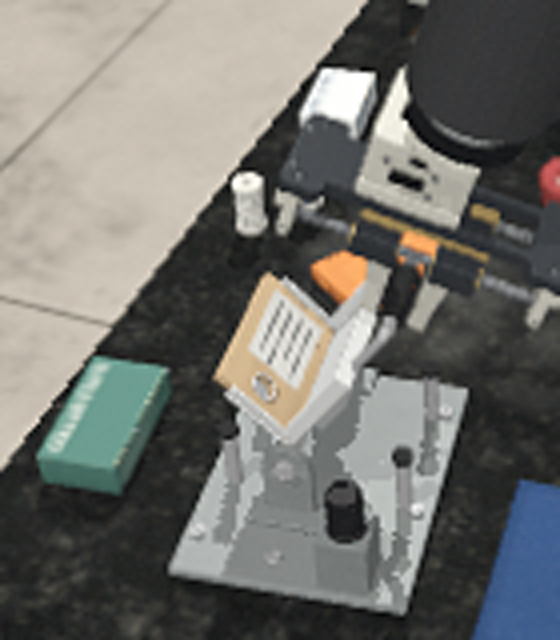

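```bash
python3 -c "
from h import *
arc(90,20,10)"
```

```text
bar [-0.0709 -0.      0.1131] th 47.08 r 0.1335
tilt 17.4
[0.004, -0.005, 0.002, 8.7, -0.1, 5.2]
[-0.0, -0.005, -0.0, 9.1, -0.0, 3.5]
[0.0, -0.005, -0.0, 8.8, 0.0, 4.1]
[0.0, -0.005, -0.0, 8.5, 0.0, 4.7]
[-0.0, -0.005, 0.0, 8.2, -0.0, 5.3]
[0.0, -0.005, -0.0, 7.8, 0.0, 5.9]
[0.0, -0.005, -0.0, 7.3, -0.0, 6.4]
[-0.0, -0.005, 0.0, 6.9, 0.0, 6.9]
[0.0, -0.005, 0.0, 6.3, -0.0, 7.4]
[-0.0, -0.005, -0.0, 5.8, 0.0, 7.8]
```

>>> step_arm(
  deltas=[
    [0.004,-0.005,0.002,8.7,0,5.2,-1],
    [0,-0.005,0,9.1,0,3.5,-1],
    [0,-0.005,0,8.8,0,4.1,-1],
    [0,-0.005,0,8.5,0,4.7,-1],
    [0,-0.005,0,8.2,0,5.3,-1],
  ],
)

```text
time_s: 6.1
tcp_pos: [0.5042, 0.0563, 0.1269]
eef_rot: [179.9, 19.4, -172.9]
contact_force: [2.4, -3.3, 0.9]
gripper_width: 0.0155
```

```bash
python3 -c "
from h import *
s=r.get_state();print(s['contact_force'],s['gripper_width'],s['joints'])
arc(100,20,8)"
```

```text
[ 2.40746769 -3.34154656  0.85404103] 0.015530659331582427 [ 33.69448618  -0.76732166 -52.2588022   22.58760377 -22.57735553
 -46.32220521]
bar [-0.1028  0.0007  0.0829] th 66.12 r 0.1321
tilt 19.4
[0.002, -0.001, 0.001, 7.5, -0.0, 6.3]
[-0.0, -0.001, -0.0, 7.6, -0.0, 6.0]
[0.0, -0.001, 0.0, 7.2, 0.0, 6.5]
[0.0, -0.001, 0.0, 6.7, -0.0, 7.0]
[0.0, -0.001, -0.0, 6.1, 0.0, 7.5]
[-0.0, -0.001, 0.0, 5.6, 0.0, 7.9]
[0.0, -0.001, 0.0, 5.0, -0.0, 8.3]
[0.0, -0.001, -0.0, 4.4, -0.0, 8.6]
```

```bash
cat > k.py <<'E'
import numpy as np
from scipy.optimize import least_squares
D=[([-52.649,20.594,.634,-.02,-70.135],[.24,-.6304,.2256],0),
([-14.49,-7.865,-11.96,-.56,-86.447],[.3173,-.2763,.3817],0),
([27.66,4.486,2.926,-.643,-88.11],[.5411,.0718,.4058],0),
([31.88,1.324,-41.27,13.318,-32.17],[.5375,.06,.1582],17.4),
([33.694,-.767,-52.259,22.588,-22.577],[.5042,.0563,.1269],19.4)]
from scipy.spatial.transform import Rotation as R
def fk(x,q):
    H,L1,L2,d,off,c1,o2,a3=x; q=np.radians(q)
    e=q[2]-q[1]*s2
    Rf=R.from_euler('z',q[0]+c1)*R.from_euler('y',-e)
    p=np.array([0,0,H])+R.from_euler('z',q[0]+c1).apply([L1*np.sin(q[1])+o2,off,L1*np.cos(q[1])])+Rf.apply([L2,0,a3])
    Rw=Rf*R.from_euler('x',s4*q[3])*R.from_euler('y',-q[4])
    return p+Rw.apply([d,0,0]),Rw.apply([1,0,0])
best=None
for s2 in (1,0):
  for s4 in (1,-1):
    f=lambda x:np.concatenate([fk(x,q)[0]-p for q,p,t in D]+[[np.degrees(np.arctan2(fk(x,q)[1][0],-fk(x,q)[1][2]))*.001-t*.001] for q,p,t in D]+[np.array(x)*1e-4])
    o=least_squares(f,[.2,.4,.4,.3,-.19,0,0,0]); print(s2,s4,o.cost,o.x.round(3))
    if best is None or o.cost<best[0]: best=(o.cost,s2,s4,o.x)
_,s2,s4,x=best
for q,p,t in D: print(fk(x,q)[0]-p)
lo=np.array([-176,-82,-58.28,-173,-174.8]);hi=np.array([176,121.7,71.7,95,-.11])
def ik(p,tilt,q0):
    z=np.array([np.sin(np.radians(tilt))*np.cos(.122),np.sin(np.radians(tilt))*.122,-np.cos(np.radians(tilt))])
    g=lambda q:np.concatenate([(fk(x,q)[0]-p)*10,(fk(x,q)[1]-z)])
    return least_squares(g,q0)
if __name__=='__main__':
  AX=np.array([.6007,.0674,.06]);Rz=R.from_euler('z',7,degrees=True)
  for tilt in (0,10,20,30,40):
    q=np.array(D[-1][0])
    for th in (66,80,90,102):
        f_=np.radians(75+th);b=AX+Rz.apply([.131*np.cos(f_),0,.131*np.sin(f_)])
        a=np.radians(tilt);p=b+.017*Rz.apply([np.sin(a),0,-np.cos(a)])
        o=ik(p,tilt,q);q=o.x;print(tilt,th,o.cost.round(6),q.round(1))
E
python3 k.py
```

```text
1 1 0.0021626181824029407 [-0.38   0.491  0.271 -0.109 -0.217  0.033  0.17   0.177]
1 -1 0.00031495594066706535 [ 0.156  0.575  0.379  0.356 -0.183 -0.011  0.083  0.036]
0 1 0.00565038369165733 [-1.583  1.182  0.153 -0.484 -0.163 -0.039  0.286  0.301]
0 -1 0.009972599189018282 [-0.707  0.777  0.208 -0.123 -0.241  0.057  0.221  0.172]
[ 0.00352737 -0.00275239  0.01625333]
[ 0.00391812  0.0031202  -0.00407238]
[-5.44034733e-03  2.88802310e-05 -7.69899602e-03]
[0.00472853 0.0033179  0.00214835]
[-0.00246659 -0.01126789 -0.00663031]
0 66 0.0 [ 28.3   9.1 -35.7  -0.  -45.2]
0 80 0.0 [ 29.1   9.7 -40.5   0.  -39.9]
0 90 0.0 [ 29.4  10.9 -43.5  -0.  -35.6]
0 102 0.0 [ 29.7  13.3 -46.5  -0.  -30.3]
10 66 0.0 [ 31.2   3.7 -43.4   7.1 -34. ]
10 80 0.0 [ 32.2   4.4 -48.2   8.7 -28.5]
10 90 0.0 [ 32.7   5.9 -51.4  10.4 -24. ]
10 102 0.0 [ 33.    8.8 -54.7  13.9 -18. ]
20 66 0.0 [ 35.   -1.1 -51.6  23.3 -23.4]
20 80 0.0 [ 36.4  -0.1 -56.6  31.6 -18.3]
20 90 0.0 [ 37.1   1.9 -60.   43.2 -14.2]
20 102 0.0 [ 37.5   5.7 -63.7  72.7 -10.3]
30 66 0.0 [ 40.   -4.8 -60.4  62.2 -17.6]
30 80 0.0 [ 41.9  -3.  -65.8  84.2 -16.4]
30 90 0.0 [ 43.   -0.  -69.7 105.8 -17.5]
30 102 0.0 [ 43.5   5.9 -74.2 130.3 -22.6]
40 66 0.0 [ 46.5  -6.3 -70.3 105.8 -24.8]
40 80 0.0 [ 49.5  -2.5 -76.7 120.4 -29.8]
40 90 0.0 [ 51.1   3.9 -82.1 133.  -37.2]
40 102 0.0 [ 52.1  23.8 -92.7 149.1 -61.2]
```

```bash
python3 -c "
from h import *
arc(84,10,5)"
```

```text
bar [-0.1028  0.0007  0.0829] th 66.12 r 0.1321
tilt 19.4
[0.002, 0.033, 0.001, 6.8, -0.0, 5.4]
[0.0, 0.033, 0.0, 6.9, -0.0, 5.1]
[-0.0, 0.033, 0.0, 6.4, 0.0, 5.7]
[0.0, 0.033, -0.0, 5.8, -0.0, 6.2]
[0.0, 0.033, 0.0, 5.2, -0.0, 6.7]
```

>>> step_arm(
  deltas=[
    [0.002,0.033,0,6.8,0,5.4,-1],
    [0,0.033,0,6.9,0,5.1,-1],
    [0,0.033,0,6.4,0,5.7,-1],
    [0,0.033,0,5.8,0,6.2,-1],
    [0,0.033,0,5.2,0,6.7,-1],
    [0,0,0,0,0,0,-1],
  ],
)

```text
time_s: 6.7
tcp_pos: [0.4818, 0.0539, 0.0908]
eef_rot: [179.9, 9.8, -172.9]
contact_force: [-2.8, 1.8, -2.4]
gripper_width: 0.0154
```

```bash
python3 -c "
from h import *
s=r.get_state();print(s['contact_force'],s['gripper_width'],s['joints'])
save('s5',r.capture('side'),(130,130,270,290),4)
arc(84,10,1)"
```

```text
[-2.78313051  1.81024883 -2.3620282 ] 0.015417231945088558 [ 33.06325385   5.1009195  -44.2683994    7.92431021 -32.06864036
 -32.32967548]
bar [-0.1225  0.0011  0.0478] th 83.69 r 0.1315
tilt 9.8
[0.002, -0.003, 0.002, -0.1, -0.0, 0.9]
```

View pics/s5.png

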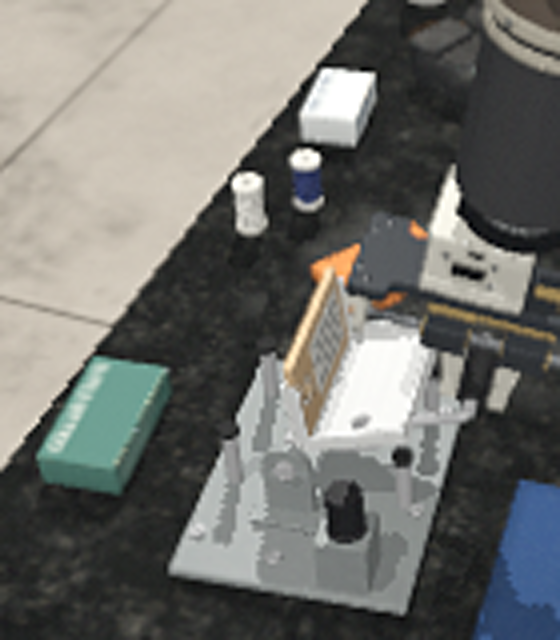

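>>> step_arm(
  deltas=[
    [0,0,0,0,0,0,-0.3],
    [0,0,0,0,0,-3,-0.3],
    [0,0,0,0,0,-15,-0.3],
    [0,0,0,0,0,-30,-0.3],
    [0,0,0,5,0,-30,-0.3],
    [0,0.03,0,5,0,-30,-0.3],
  ],
)

```text
time_s: 7.35
tcp_pos: [0.451, 0.0486, 0.1978]
eef_rot: [-179.9, 8.0, -172.8]
contact_force: [0.7, -0.1, 0.3]
gripper_width: 0.0305
```

```bash
python3 -c "
from h import *
s=r.get_state();print(s['contact_force'],s['gripper_width'],s['joints'])
save('s6',r.capture('side'),(130,130,270,290),4)
p=AX+RT.apply([-.132,0,.10])
plan(p,tgt(97,0))"
```

```text
[ 0.70408031 -0.05795366  0.2608375 ] 0.030521372313009706 [ 34.59267833  -5.0208679  -36.15353438   4.80434413 -51.90264038
 -30.15315412]
at [0.4533 0.0498 0.2034] [-180.     8.3 -172.7] n 13
[0.009, 0.009, 0.121, -0.8, -0.0, 3.5]
[0.009, 0.009, 0.121, -0.8, 0.1, 3.5]
[0.009, 0.009, 0.121, -0.8, 0.2, 3.5]
[0.009, 0.009, 0.121, -0.8, 0.3, 3.5]
[0.009, 0.009, 0.121, -0.8, 0.5, 3.5]
[0.009, 0.009, 0.121, -0.8, 0.6, 3.4]
[0.009, 0.009, 0.121, -0.7, 0.7, 3.4]
[0.009, 0.009, 0.121, -0.6, 0.8, 3.4]
[0.009, 0.009, 0.121, -0.6, 0.9, 3.4]
[0.009, 0.009, 0.121, -0.5, 1.0, 3.4]
[0.009, 0.009, 0.121, -0.4, 1.1, 3.4]
[0.009, 0.009, 0.121, -0.3, 1.2, 3.4]
[0.009, 0.009, 0.121, -0.2, 1.2, 3.4]
```

View pics/s6.png

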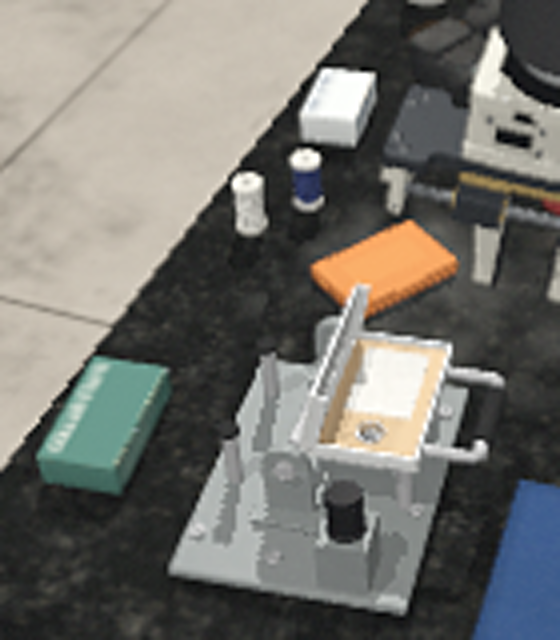

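```bash
python3 -c "
from h import *
print(AX+RT.apply([-.055,.112,0]))
plan([.50,.13,.24],tgt(97,0))"
```

```text
[0.5324606  0.17186236 0.06      ]
at [0.4533 0.0498 0.2034] [-180.     8.3 -172.7] n 13
[0.009, 0.009, 0.121, -4.7, 5.7, -2.2]
[0.009, 0.009, 0.121, -4.0, 6.2, -2.2]
[0.009, 0.009, 0.121, -3.2, 6.6, -2.3]
[0.009, 0.009, 0.121, -2.3, 6.9, -2.4]
[0.009, 0.009, 0.121, -1.5, 7.1, -2.5]
[0.009, 0.009, 0.121, -0.6, 7.2, -2.6]
[0.009, 0.009, 0.121, 0.3, 7.2, -2.6]
[0.009, 0.009, 0.121, 1.2, 7.1, -2.7]
[0.009, 0.009, 0.121, 2.1, 6.9, -2.7]
[0.009, 0.009, 0.121, 2.9, 6.5, -2.8]
[0.009, 0.009, 0.121, 3.7, 6.1, -2.8]
[0.009, 0.009, 0.121, 4.4, 5.6, -2.8]
[0.009, 0.009, 0.121, 5.1, 5.0, -2.8]
```

>>> step_arm(
  deltas=[
    [0.009,0.009,0.13,-5,6,-4,0],
    [0.009,0.009,0.13,-4,6,-4,0],
    [0.009,0.009,0.13,-3,7,-4,0],
    [0.009,0.009,0.13,-2,7,-4,0],
    [0.009,0.009,0.13,-1,7,-4,0],
    [0.009,0.009,0.13,0,7,-3,0],
    [0.009,0.009,0.13,0,7,-3,0],
    [0.009,0.009,0.13,1,7,-3,0],
    [0.009,0.009,0.13,2,7,-3,0],
    [0.009,0.009,0.13,3,7,-3,0],
  ],
)

```text
time_s: 8.4
tcp_pos: [0.4941, 0.1117, 0.2543]
eef_rot: [177.4, 1.0, 109.8]
contact_force: [0.1, -0.0, 0.1]
gripper_width: 0.044
```

```bash
python3 -c "
from h import *
print(r.get_state()['joints'])
plan([.50,.13,.24],tgt(97,0))"
```

```text
[  36.39756434    1.6472751   -20.42839259    1.92268566  -65.70852237
 -107.36780981]
at [0.4941 0.1117 0.2543] [177.4   1.  109.8] n 2
[0.024, 0.006, 0.112, 7.7, 5.5, 7.3]
[0.024, 0.006, 0.112, 8.3, 4.8, 7.2]
```

>>> step_arm(
  deltas=[
    [0.024,0.006,0.112,8,5,7,0],
    [0.024,0.006,0.112,8,5,7,0],
    [0,0,0,0,0,0,0],
  ],
)

```text
time_s: 8.7
tcp_pos: [0.5016, 0.1309, 0.2427]
eef_rot: [179.7, -0.0, 96.2]
contact_force: [-0.4, -0.6, 1.0]
gripper_width: 0.0439
```

```bash
python3 -c "
from h import *
s=r.get_state();print(s['tcp_pos'],s['eef_rot'])
w=r.camera_info('wrist');im=r.capture('wrist'); np.savez('w3.npz',im=im,**w)
save('w3',im,k=1.5)"
```

```text
[0.50156616 0.13094178 0.24269661] [ 1.79723455e+02 -4.68862797e-02  9.62057051e+01]
```

View pics/w3.png

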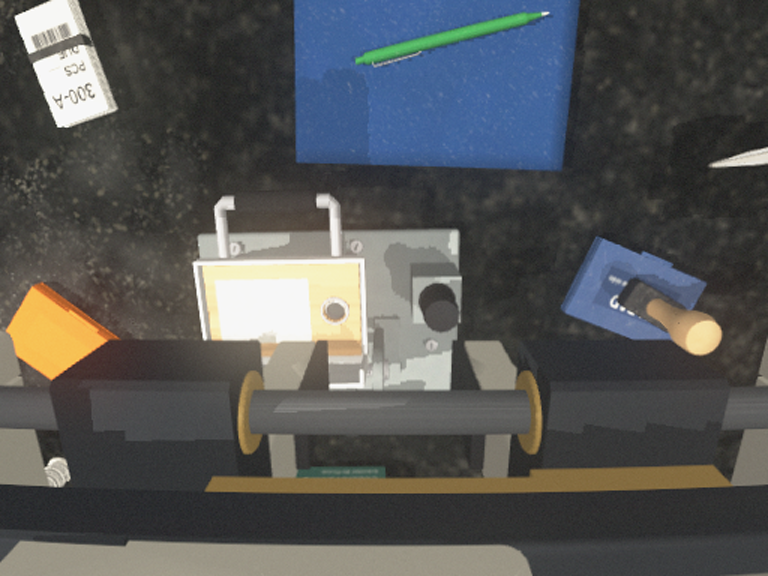

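```bash
python3 -c "
from h import *
im=np.load('w3.npz')['im']
save('w3a',im,(125,120,315,260),4)
save('w3b',im,(370,150,490,245),6)"
```

```text
(no output)
```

View pics/w3a.png

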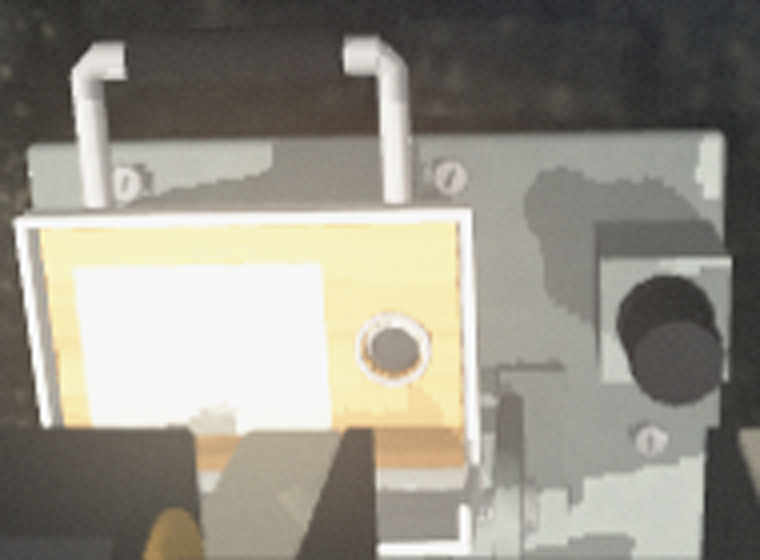

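View pics/w3b.png

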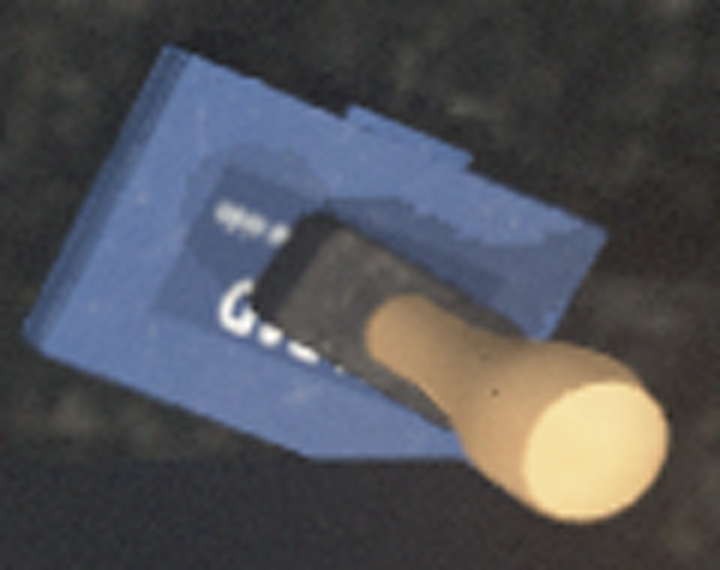

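```bash
cat >> h.py <<'E'
def loadw(n):
    d=np.load(n); return {k:(d[k] if k=='view' else float(d[k])) for k in ['vertical_fov','cx','cy','k1','view']}
E
python3 -c "
from h import *
w=loadw('w3.npz')
a=lambda u,v,z:onz(w,u/4+125-.4,v/4+120-.4,z)
b=lambda u,v,z:onz(w,u/6+370-.4,v/6+150-.4,z)
T=lambda P:RT.inv().apply(P-AX).round(4)
ang=lambda P,Q:np.degrees(np.arctan2(*(Q-P)[1::-1])).round(1)
e=a(394,349,.074);print('eyelet',e,T(e))
p=a(679,362,.094);print('pin',p,T(p))
L=a(17,218,.077);R_=a(472,210,.077);print('bed corners',L,R_,T(L),T(R_),np.linalg.norm(L-R_),ang(L,R_))
B=[a(75,60,.067),a(395,55,.067)];print('rods',T(B[0]),T(B[1]),ang(*B))
C=[a(30,145,.012),a(722,132,.012)];print('base front',C,np.linalg.norm(C[0]-C[1]),ang(*C),T(C[0]),T(C[1]))
s=b(595,450,.102);print('stamp top',s)
f=[b(335,215,.032),b(545,335,.032),b(270,310,.032)];print('foot',f,ang(f[0],f[1]))
q=[b(185,50,.014),b(605,235,.014),b(45,345,.014)];print('pad',q,ang(q[0],q[1]),ang(q[0],q[2]),np.linalg.norm(q[0]-q[1]),np.linalg.norm(q[0]-q[2]))
"
```

```text
eyelet [0.54319963 0.09729041 0.074     ] [-0.0534  0.0367  0.014 ]
pin [0.53183026 0.17052764 0.094     ] [-0.0558  0.1108  0.034 ]
bed corners [ 0.51694788 -0.00285253  0.077     ] [0.50234067 0.11457417 0.077     ] [-0.0917 -0.0595  0.017 ] [-0.0919  0.0588  0.017 ] 0.11833173939033538 97.1
rods [-0.131  -0.0433  0.007 ] [-0.1306  0.0397  0.007 ] 96.8
base front [array([ 0.51150232, -0.02413452,  0.012     ]), array([0.48514693, 0.18610612, 0.012     ])] 0.2118861368663085 97.1 [-0.0997 -0.08   -0.048 ] [-0.1002  0.1319 -0.048 ]
stamp top [0.52601968 0.35041131 0.102     ]
foot [array([0.50522918, 0.33381103, 0.032     ]), array([0.52546713, 0.38531962, 0.032     ]), array([0.52632061, 0.32530035, 0.032     ])] 68.5
pad [array([0.47821386, 0.3037859 , 0.014     ]), array([0.50685299, 0.4051816 , 0.014     ]), array([0.54406509, 0.28808744, 0.014     ])] 74.2 -13.4 0.1053626405394282 0.06769657666504311
```

```bash
python3 -c "
from h import *
im=r.capture('side');save('s7',im,(130,170,270,290),5)"
```

```text
(no output)
```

View pics/s7.png

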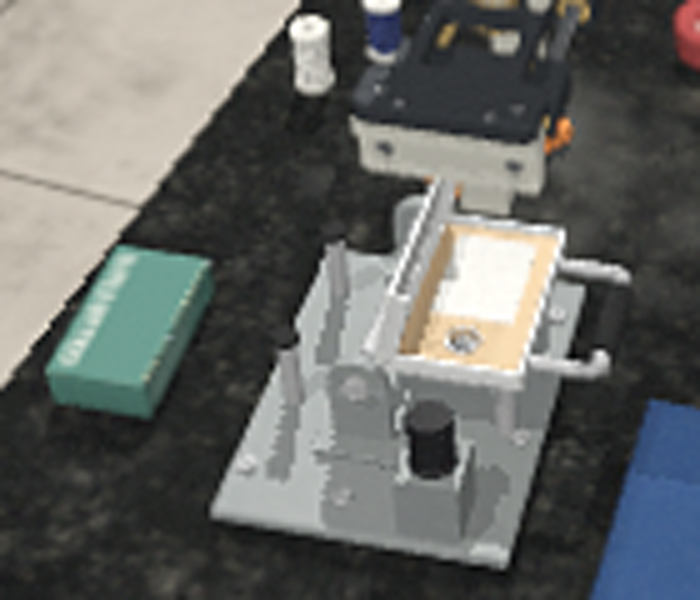

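```bash
python3 - <<'E'
from h import *
s=r.camera_info('side'); AX=np.array([.6005,.0668,.06])
c=lambda u,v:(u/5+130-.4,v/5+170-.4)
for th in (96,98.5,102):
    f=np.radians(75+th); 
    for y in (-.036,.04):
        P=AX+RT.apply([.131*np.cos(f),y,.131*np.sin(f)]); q=proj(s,P)[0]; print(th,y,((q-[130,170]+.4)*5).round(0))
print(proj(s,AX+RT.apply([-.05,.037,.014]))[0], ((proj(s,AX+RT.apply([-.0534,.037,.014]))[0]-[130,170]+.4)*5))
plan([.5318,.1697,.16],tgt(97,0)); print(AX+RT.apply([-.05,.037,0]))
E
```

```text
96 -0.036 [618. 267.]
96 0.04 [593. 361.]
98.5 -0.036 [619. 274.]
98.5 0.04 [594. 368.]
102 -0.036 [620. 284.]
102 0.04 [595. 378.]
[220.55960866 238.28430365] [460.669765   344.32709577]
at [0.5011 0.1303 0.2434] [179.6  -0.   96.5] n 3
[0.002, -0.0, -0.003, 11.9, 11.5, 27.9]
[0.002, -0.0, -0.003, 11.9, 11.6, 27.9]
[0.002, -0.0, -0.003, 11.8, 11.7, 27.8]
[0.54636353 0.09743074 0.06      ]
```

```bash
sed -i 's/^AX=.*; G/AX=np.array([.6005,.0668,.06]); G/' h.py; python3 - <<'E'
from h import *
plan(AX+RT.apply([-.132,0,.045]),tgt(97,0),n=5)
E
```

```text
at [0.5011 0.1303 0.2434] [179.6  -0.   96.5] n 5
[0.001, -0.0, -0.002, -15.1, -8.3, 27.6]
[0.001, -0.0, -0.002, -15.1, -8.3, 27.6]
[0.001, -0.0, -0.002, -15.1, -8.2, 27.7]
[0.001, -0.0, -0.002, -15.1, -8.2, 27.7]
[0.001, -0.0, -0.002, -15.0, -8.2, 27.7]
```

>>> step_arm(
  deltas=[
    [0,0,0,-18,-12,10,-1],
    [0,0,0,-19,-15,10,-1],
    [0,0,0,-19,-11,20,-1],
    [0,0,0,-17,-5,40,-1],
    [0,0,0,0,0,40,-1],
    [0,0,0,0,0,10,-1],
    [0,0,0,0,0,0,-1],
  ],
)

```text
time_s: 9.5
tcp_pos: [0.4682, 0.0489, 0.1159]
eef_rot: [178.7, -0.1, 97.6]
contact_force: [0.6, -0.2, 1.2]
gripper_width: 0.0006
```

```bash
python3 - <<'E'
from h import *
s=r.get_state();print(s['contact_force'],s['gripper_width'],s['joints'])
p,R=pose();print(p,RT.inv().apply(p-AX))
plan(AX+RT.apply([-.132,0,.03]),tgt(97,0),n=1)
E
```

```text
[ 0.63942349 -0.19458779  1.20076624] 0.0006081335313056291 [  30.34447634    6.6137408   -34.33885832    0.52317623  -47.80597521
 -113.08106162]
[0.46821519 0.04888948 0.1159163 ] [-0.13348152 -0.00165555  0.0559163 ]
at [0.4682 0.0489 0.1159] [ 1.787e+02 -1.000e-01  9.760e+01] n 1
[0.023, -0.002, 0.011, 1.6, 0.9, 25.9]
```

>>> step_arm(
  deltas=[
    [0.02,0,0.01,1.5,1,15,-1],
    [0,0,0,0,0,12,-1],
    [0,0,0,0,0,6,-1],
    [0,0,0,0,0,6,-1],
  ],
)

```text
time_s: 9.9
tcp_pos: [0.4737, 0.053, 0.0819]
eef_rot: [179.3, -0.2, 97.4]
contact_force: [0.2, 0.4, 0.5]
gripper_width: 0.0003
```

>>> step_arm(
  deltas=[
    [0,0,0,0,-3,3,-1],
    [0,0,0,0,0,3,-1],
  ],
)

```text
time_s: 10.1
tcp_pos: [0.4709, 0.0528, 0.0761]
eef_rot: [179.2, -0.2, 97.4]
contact_force: [0.5, 0.5, -0.0]
gripper_width: 0.0006
```

>>> step_arm(
  deltas=[
    [0,0,0,0,0,3,-1],
    [0,0,0,0,0,2,-1],
  ],
)

```text
time_s: 10.3
tcp_pos: [0.4713, 0.0529, 0.0743]
eef_rot: [179.1, -0.2, 97.6]
contact_force: [-16.7, 1.3, 36.6]
gripper_width: 0.0001
```

>>> step_arm(
  deltas=[
    [0,0,0,0,0,-5,-1],
    [0,0,0,0,0,-40,-0.2],
    [0,0,0,0,0,-45,0],
  ],
)

```text
time_s: 10.6
tcp_pos: [0.4668, 0.0511, 0.1628]
eef_rot: [179.6, -0.0, 97.6]
contact_force: [1.5, 0.8, 0.2]
gripper_width: 0.0112
```

```bash
python3 - <<'E'
from h import *
plan([.5318,.1697,.15],tgt(97,0))
E
```

```text
at [0.4668 0.0511 0.1628] [179.6  -0.   97.6] n 4
[0.002, -0.0, 0.002, 27.3, 20.0, 3.3]
[0.002, -0.0, 0.002, 27.3, 19.9, 3.3]
[0.002, -0.0, 0.002, 27.4, 19.9, 3.3]
[0.002, -0.0, 0.002, 27.4, 19.8, 3.2]
```

>>> step_arm(
  deltas=[
    [0.002,0,0.002,27,20,0,0],
    [0.002,0,0.002,27,20,0,0],
    [0.002,0,0.002,27,20,5,0],
    [0.002,0,0.002,27,20,5,0],
    [0,0,0,0,0,0,0],
  ],
)

```text
time_s: 11.1
tcp_pos: [0.5385, 0.1741, 0.1641]
eef_rot: [179.1, -0.4, 97.1]
contact_force: [0.2, -0.6, 0.1]
gripper_width: 0.0436
```

```bash
python3 - <<'E'
from h import *
s=r.get_state();print(s['tcp_pos'],s['eef_rot'],s['gripper_width'])
w=r.camera_info('wrist');im=r.capture('wrist'); np.savez('w4.npz',im=im,**w)
save('w4',im,(140,110,420,340),2.8)
E
```

```text
[0.53847884 0.17410742 0.16411053] [179.10625076  -0.39273685  97.0696796 ] 0.043627138622203215
```

View pics/w4.png

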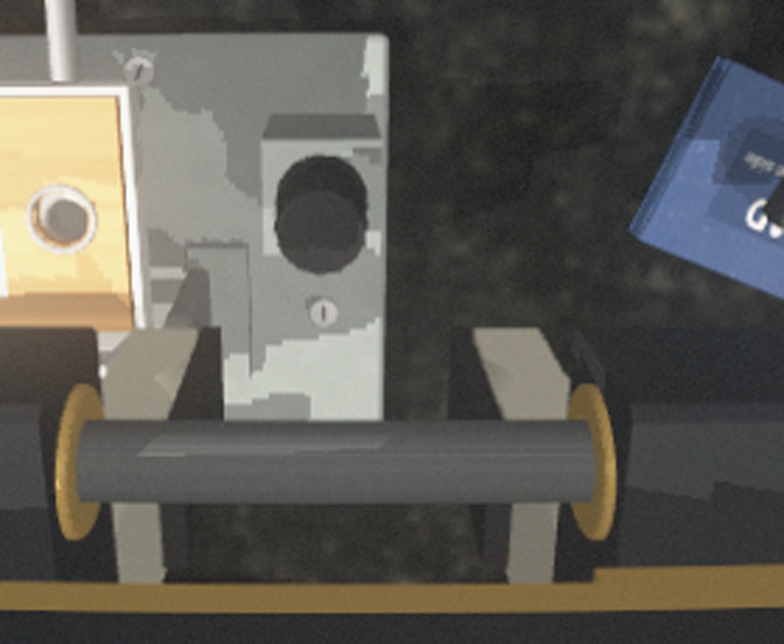

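```bash
python3 - <<'E'
from h import *
w=loadw('w4.npz'); a=lambda u,v,z:onz(w,u/2.8+140-.3,v/2.8+110-.3,z)
p=a(321,230,.094); print('pin',p,'dia',np.linalg.norm(a(275,230,.094)-a(367,230,.094)))
e=a(62,219,.074); print('eye',e,RT.inv().apply(e-AX),RT.inv().apply(p-AX), 'lip outer', RT.inv().apply(a(131,88,.077)-AX))
plan([p[0],p[1],.068],tgt(97,0),n=4)
E
```

```text
pin [0.53154739 0.17056698 0.094     ] dia 0.024146952627860784
eye [0.54329372 0.0973374  0.074     ] [-0.0530583   0.03728147  0.014     ] [-0.05579264  0.11139673  0.034     ] lip outer [-0.09076153  0.06009367  0.017     ]
at [0.5374 0.1728 0.1642] [179.2  -0.4  97.1] n 4
[0.004, -0.002, 0.0, -0.5, -1.9, 24.0]
[0.004, -0.002, 0.0, -0.5, -1.8, 24.0]
[0.004, -0.002, 0.0, -0.4, -1.7, 24.0]
[0.004, -0.002, 0.0, -0.4, -1.6, 24.0]
```

>>> step_arm(
  deltas=[
    [0.004,-0.002,0,-0.5,-2,24,0],
    [0.004,-0.002,0,-0.5,-2,20,0],
    [0.004,0,0,-0.5,-1.5,10,0],
    [0,0,0,0,0,0,0],
  ],
)

```text
time_s: 11.55
tcp_pos: [0.5317, 0.1695, 0.1096]
eef_rot: [179.8, -0.2, 97.1]
contact_force: [0.4, -0.3, 0.4]
gripper_width: 0.0438
```

```bash
python3 - <<'E'
from h import *
plan([.5316,.1703,.067],tgt(97,0),n=4)
E
```

```text
at [0.5317 0.1695 0.1096] [179.8  -0.2  97.1] n 4
[0.001, -0.001, 0.0, 0.2, -0.0, 10.6]
[0.001, -0.001, 0.0, 0.2, -0.0, 10.6]
[0.001, -0.001, 0.0, 0.2, -0.0, 10.6]
[0.001, -0.001, 0.0, 0.2, -0.0, 10.6]
```

>>> step_arm(
  deltas=[
    [0,0,0,0.3,0,11,0],
    [0,0,0,0.3,0,11,0],
    [0,0,0,0.3,0,11,0],
    [0,0,0,0,0,6,0],
    [0,0,0,0,0,0,0],
  ],
)

```text
time_s: 12.05
tcp_pos: [0.5326, 0.1703, 0.0695]
eef_rot: [179.6, -0.2, 97.0]
contact_force: [0.3, 0.6, 0.8]
gripper_width: 0.0438
```

```bash
python3 - <<'E'
from h import *
print(r.get_state()['contact_force']);plan([.5316,.1703,.067],tgt(97,0),n=1)
E
```

```text
[0.26458743 0.62621125 0.84944862]
at [0.5326 0.1703 0.0695] [179.6  -0.2  97. ] n 1
[0.006, -0.004, 0.001, 0.1, -1.1, 2.5]
```

>>> step_arm(
  deltas=[
    [0.006,-0.004,0,0,-1,1.5,0],
    [0,0,0,0,0,0,-1],
    [0,0,0,0,0,0,-1],
    [0,0,0,0,0,0,-1],
    [0,0,0,0,0,0,-1],
  ],
  squeeze=25,
)

```text
time_s: 12.55
tcp_pos: [0.5322, 0.1707, 0.0687]
eef_rot: [180.0, -0.0, 97.1]
contact_force: [0.2, 0.6, -1.0]
gripper_width: 0.0224
```

```bash
python3 - <<'E'
from h import *
s=r.get_state();print(s['tcp_pos'],s['eef_rot'],s['contact_force'],s['gripper_width'])
E
```

```text
[0.53222554 0.17071749 0.06869738] [ 1.79952069e+02 -1.05001714e-02  9.70581838e+01] [ 0.23703672  0.55065666 -0.98696636] 0.02240568449189351
```

>>> step_arm(
  deltas=[
    [0,0,0,0,0,-8,-1],
    [0,0,0,0,0,-20,-1],
    [0,0,0,0,0,-30,-1],
    [0,0,0,0,0,-30,-1],
    [0,0,0,0,0,-10,-1],
    [0,0,0,0,0,0,-1],
  ],
)

```text
time_s: 13.15
tcp_pos: [0.532, 0.1703, 0.1723]
eef_rot: [179.9, -0.0, 97.0]
contact_force: [-0.7, -0.4, -0.7]
gripper_width: 0.0226
```

```bash
python3 - <<'E'
from h import *
s=r.get_state();print(s['contact_force'],s['gripper_width'])
plan([.5464,.0971,.160],tgt(97,0),n=4)
E
```

```text
[-0.71454439 -0.36457646 -0.68434288] 0.02258589584283021
at [0.532  0.1703 0.1723] [179.9  -0.   97. ] n 4
[0.0, -0.0, 0.0, -18.6, 1.3, 3.1]
[0.0, -0.0, 0.0, -18.6, 1.3, 3.1]
[0.0, -0.0, 0.0, -18.6, 1.3, 3.1]
[0.0, -0.0, 0.0, -18.6, 1.3, 3.1]
```

>>> step_arm(
  deltas=[
    [0,0,0,-18.6,1.3,1,-1],
    [0,0,0,-18.6,1.3,1,-1],
    [0,0,0,-18.6,1.3,1,-1],
    [0,0,0,-14,1.3,1,-1],
    [0,0,0,0,0,0,-1],
    [0,0,0,0,0,0,-1],
  ],
)

```text
time_s: 13.75
tcp_pos: [0.5435, 0.0989, 0.1636]
eef_rot: [-179.8, 0.0, 97.0]
contact_force: [0.1, 0.6, -1.3]
gripper_width: 0.0225
```

```bash
python3 - <<'E'
from h import *
plan([.5464,.0971,.145],tgt(97,0),n=2)
w=r.camera_info('wrist');im=r.capture('wrist'); np.savez('w5.npz',im=im,**w)
save('w5',im,(150,110,370,300),3.2)
save('s8',r.capture('side'),(150,150,270,270),5)
E
```

```text
at [0.5435 0.0989 0.1636] [-179.8    0.    97. ] n 2
[-0.002, 0.0, 0.0, -1.1, 1.4, 9.3]
[-0.002, 0.0, 0.0, -1.1, 1.3, 9.3]
```

View pics/w5.png

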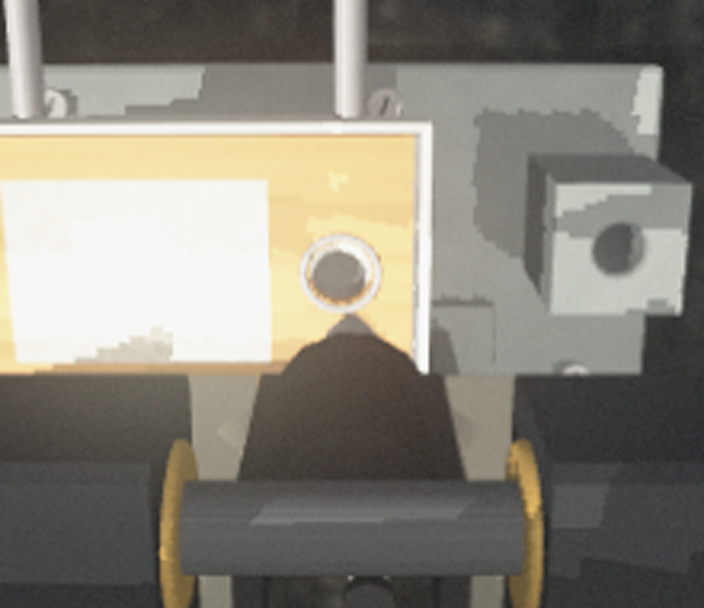

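View pics/s8.png

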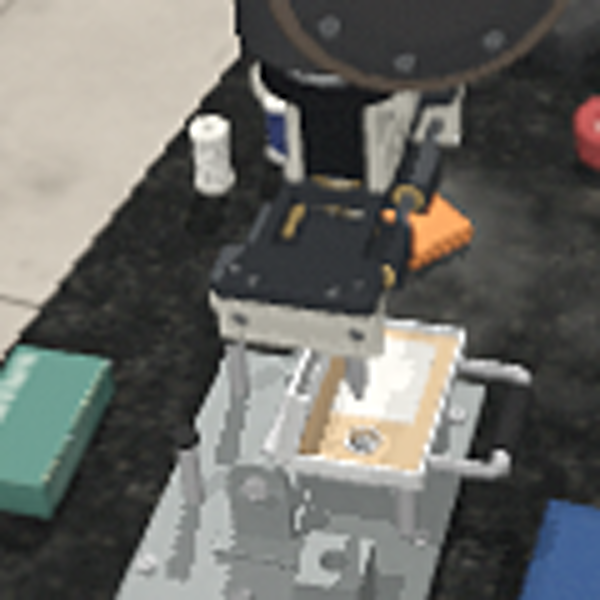

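```bash
python3 - <<'E'
from h import *
w=loadw('w5.npz'); a=lambda u,v,z:onz(w,u/3.2+150-.35,v/3.2+110-.35,z)
T=lambda P:RT.inv().apply(P-AX).round(4)
print('tip',a(349,315,.109))
h=a(620,249,.058);print('hole',h,T(h)); e=a(341,274,.074);print('eye',e,T(e))
L=a(431,123,.077);print('lipcorner',L,T(L))
E
```

```text
tip [0.54222441 0.09882741 0.109     ]
hole [0.53237285 0.17018353 0.058     ] [-0.055   0.1109 -0.002 ]
eye [0.54355266 0.09695228 0.074     ] [-0.0528  0.0369  0.014 ]
lipcorner [0.50289594 0.11362287 0.077     ] [-0.0912  0.0584  0.017 ]
```

```bash
python3 - <<'E'
from h import *
plan([.5469,.0970,.132],tgt(97,0),n=3)
E
```

```text
at [0.5435 0.0994 0.1638] [-179.8    0.    97.1] n 3
[-0.001, 0.0, 0.0, -0.9, 1.1, 10.6]
[-0.001, 0.0, 0.0, -0.9, 1.0, 10.6]
[-0.001, 0.0, 0.0, -0.9, 1.0, 10.6]
```

>>> step_arm(
  deltas=[
    [0,0,0,-0.9,1.1,10,-1],
    [0,0,0,-0.9,1.1,10,-1],
    [0,0,0,-0.9,1.0,5,-1],
    [0,0,0,0,0,0,-1],
    [0,0,0,0,0,0,-1],
  ],
)

```text
time_s: 14.35
tcp_pos: [0.5467, 0.0983, 0.1355]
eef_rot: [-179.7, 0.0, 97.2]
contact_force: [-0.3, 0.2, -1.2]
gripper_width: 0.0222
```

```bash
python3 - <<'E'
from h import *
plan([.5469,.0970,.128],tgt(97,0),n=1)
E
```

```text
at [0.5467 0.0983 0.1355] [-179.7    0.    97.2] n 1
[-0.005, 0.0, 0.004, -1.4, 0.0, 7.5]
```

>>> step_arm(
  deltas=[
    [-0.005,0,0.004,-1.4,0,4,-1],
    [0,0,0,0,0,4,-1],
    [0,0,0,0,0,4,-1],
    [0,0,0,0,0,0,-1],
  ],
)

```text
time_s: 14.75
tcp_pos: [0.5471, 0.097, 0.1229]
eef_rot: [179.9, 0.0, 97.0]
contact_force: [-0.2, -0.5, 0.3]
gripper_width: 0.0227
```

```bash
python3 - <<'E'
from h import *
s=r.get_state(); print(s['contact_force'],s['gripper_width'])
plan([.5469,.0970,.0845],tgt(97,0),n=4)
save('w6',r.capture('wrist'),(150,110,370,300),3.2)
E
```

```text
[-0.18117997 -0.53313978  0.27291901] 0.02272595886496651
at [0.5471 0.097  0.1229] [179.9   0.   97. ] n 4
[0.0, 0.0, -0.0, 0.0, -0.1, 9.6]
[0.0, 0.0, -0.0, 0.0, -0.1, 9.6]
[0.0, 0.0, -0.0, 0.0, -0.1, 9.6]
[0.0, 0.0, -0.0, 0.0, -0.1, 9.6]
```

View pics/w6.png

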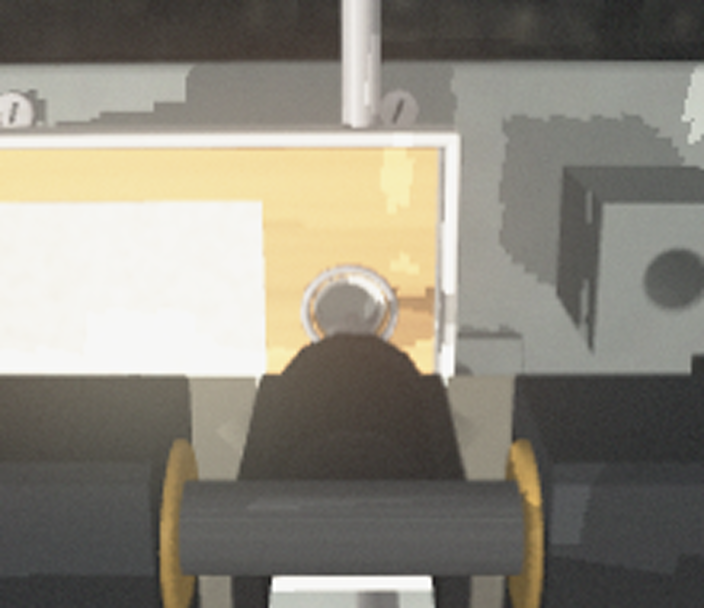

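>>> step_arm(
  deltas=[
    [0,0,0,0,0,5,-1],
    [0,0,0,0,0,5,-1],
    [0,0,0,0,0,4,-1],
    [0,0,0,0,0,0,-1],
  ],
)

```text
time_s: 15.2
tcp_pos: [0.5471, 0.097, 0.1083]
eef_rot: [179.9, -0.0, 97.0]
contact_force: [0.2, -0.5, -0.4]
gripper_width: 0.0223
```

```bash
python3 - <<'E'
from h import *
s=r.get_state(); print(s['contact_force'],s['gripper_width'])
plan([.5466,.0970,.0845],tgt(97,0),n=4)
E
```

```text
[ 0.18181767 -0.49150883 -0.43787382] 0.02231063133005645
at [0.5471 0.097  0.1083] [179.9  -0.   97. ] n 4
[0.0, -0.0, -0.0, 0.0, -0.1, 5.9]
[0.0, -0.0, -0.0, 0.0, -0.1, 5.9]
[0.0, -0.0, -0.0, 0.0, -0.1, 5.9]
[0.0, -0.0, -0.0, 0.0, -0.1, 5.9]
```

Tip is inside the bush (54 mm high) without force; going on.

>>> step_arm(
  deltas=[
    [0,0,0,0,-0.2,5,-1],
    [0,0,0,0,0,5,-1],
    [0,0,0,0,0,5,-1],
  ],
)

```text
time_s: 15.5
tcp_pos: [0.547, 0.0968, 0.0927]
eef_rot: [179.9, 0.0, 97.0]
contact_force: [-1.0, -0.4, -1.0]
gripper_width: 0.0221
```

>>> step_arm(
  deltas=[
    [0,0,0,0,0,4,-1],
    [0,0,0,0,0,3,-1],
  ],
)

```text
time_s: 15.7
tcp_pos: [0.547, 0.0968, 0.0845]
eef_rot: [179.9, 0.0, 97.0]
contact_force: [-0.9, -0.7, 0.1]
gripper_width: 0.0226
```

```bash
python3 - <<'E'
from h import *
s=r.get_state(); print(s['contact_force'],s['gripper_width'])
plan([.5466,.0970,.0845],tgt(97,0),n=1)
E
```

```text
[-0.88885368 -0.65092839  0.0721832 ] 0.022628722902445827
at [0.547  0.0968 0.0845] [179.9   0.   97. ] n 1
[0.001, 0.0, -0.001, 0.2, -0.3, 0.0]
```

>>> step_arm(
  deltas=[
    [0,0,0,0,0,1.5,-1],
    [0,0,0,0,0,0,-1],
  ],
)

```text
time_s: 15.9
tcp_pos: [0.5471, 0.0968, 0.0847]
eef_rot: [179.9, 0.0, 97.0]
contact_force: [-1.7, -0.6, -1.5]
gripper_width: 0.0226
```

>>> step_arm(
  deltas=[
    [0,0,0,0,0,3,-1],
    [0,0,0,0,0,2,-1],
  ],
)

```text
time_s: 16.1
tcp_pos: [0.5478, 0.0968, 0.084]
eef_rot: [179.8, 0.1, 97.1]
contact_force: [-10.4, 1.0, 21.3]
gripper_width: 0.0224
```

>>> step_arm(
  deltas=[
    [0,0,0,0,0,-1,-1],
    [0,0,0,0,0,0,-0.1],
    [0,0,0,0,0,0,-0.1],
    [0,0,0,0,0,0,-0.1],
    [0,0,0,0,0,-10,-0.1],
    [0,0,0,0,0,-30,-0.1],
    [0,0,0,0,0,-40,0.2],
    [0,0,0,0,0,-45,0.2],
    [0,0,0,0,0,-45,0.2],
    [0,0,0,0,0,0,0.2],
  ],
)

```text
time_s: 17.1
tcp_pos: [0.5476, 0.0965, 0.2631]
eef_rot: [179.8, 0.2, 97.1]
contact_force: [0.6, 0.4, -0.7]
gripper_width: 0.0524
```

```bash
python3 - <<'E'
from h import *
plan([.52,.20,.27],tgt(97,0))
im=r.capture('wrist');w=r.camera_info('wrist');np.savez('w7.npz',im=im,**w); save('w7',im,k=1.5)
save('s9',r.capture('side'),(150,150,270,270),5)
E
```

```text
at [0.5476 0.0965 0.2631] [179.8   0.2  97.1] n 3
[0.001, 0.001, 0.001, 35.4, -4.8, -2.4]
[0.001, 0.001, 0.001, 35.4, -4.9, -2.4]
[0.001, 0.001, 0.001, 35.4, -4.9, -2.3]
```

View pics/w7.png

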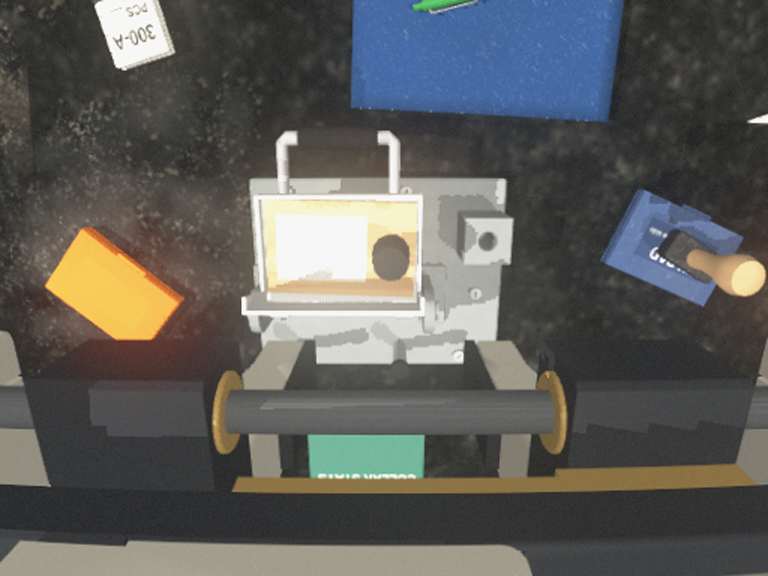

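View pics/s9.png

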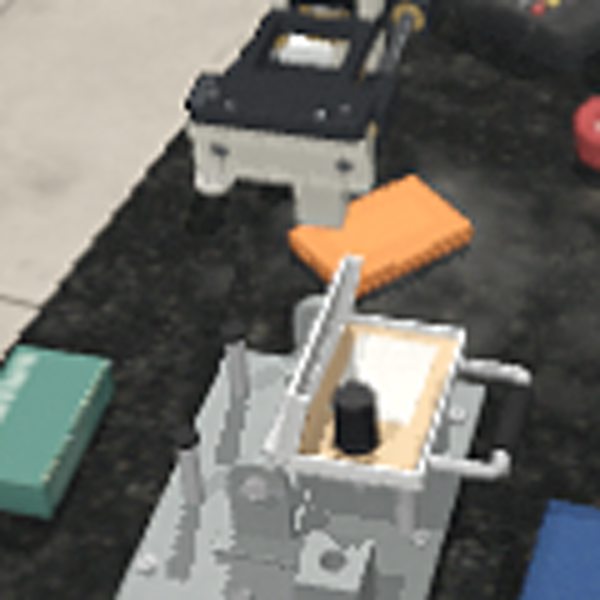

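```bash
python3 - <<'E'
from h import *
plan([.54,.345,.235],tgt(70,0),n=7)
E
```

```text
at [0.5451 0.0961 0.2576] [-179.8    0.2   97.1] n 7
[-0.0, 0.001, 0.068, 35.4, 3.7, 3.1]
[-0.0, 0.001, 0.068, 35.6, 1.3, 3.1]
[-0.0, 0.001, 0.068, 35.6, -1.1, 3.1]
[-0.0, 0.001, 0.068, 35.4, -3.5, 3.1]
[-0.0, 0.001, 0.068, 35.1, -5.9, 3.2]
[-0.0, 0.001, 0.068, 34.6, -8.3, 3.2]
[-0.0, 0.001, 0.068, 34.0, -10.6, 3.2]
```

>>> step_arm(
  deltas=[
    [0,0,0.068,35,4,0,0.2],
    [0,0,0.068,35,1,0,0.2],
    [0,0,0.068,35,-1,3,0.2],
    [0,0,0.068,35,-3,3,0.2],
    [0,0,0.068,35,-6,3,0.2],
    [0,0,0.068,34,-8,3,0.2],
    [0,0,0.06,30,-10,3,0.2],
    [0,0,0,0,0,0,0.2],
    [0,0,0,0,0,0,0.2],
  ],
)

```text
time_s: 18.1
tcp_pos: [0.5367, 0.3438, 0.2276]
eef_rot: [-179.3, 1.3, 69.0]
contact_force: [-0.1, -1.0, -0.3]
gripper_width: 0.0526
```

```bash
python3 - <<'E'
from h import *
s=r.get_state();print(s['tcp_pos'],s['eef_rot'])
im=r.capture('wrist');w=r.camera_info('wrist');np.savez('w8.npz',im=im,**w); save('w8',im,(130,60,400,280),2.9)
E
```

```text
[0.5367467  0.34380294 0.22756077] [-179.34324001    1.27553541   68.97744432]
```

View pics/w8.png

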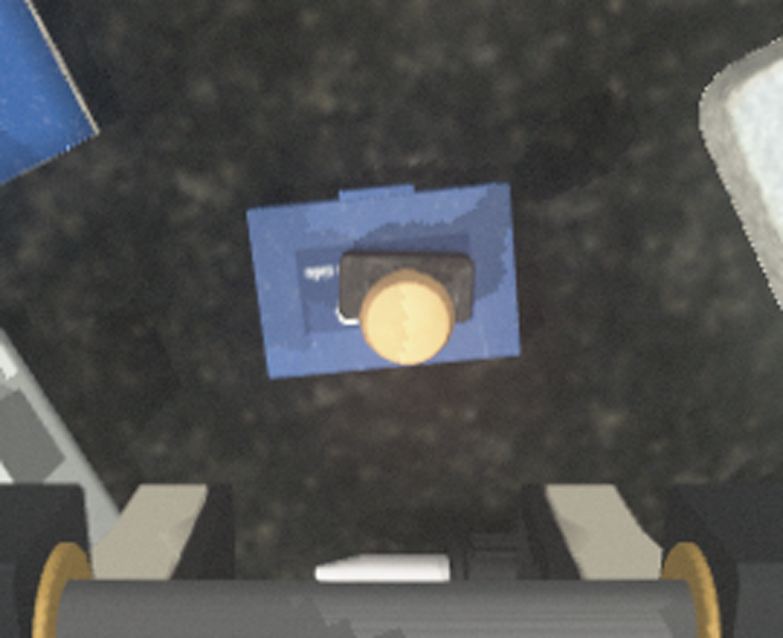

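```bash
python3 - <<'E'
from h import *
w=loadw('w8.npz'); a=lambda u,v,z:onz(w,u/2.9+130-.3,v/2.9+60-.3,z)
ang=lambda P,Q:np.degrees(np.arctan2(*(Q-P)[1::-1])).round(1)
print('foot edge',ang(a(352,254,.032),a(465,256,.032)),np.linalg.norm(a(340,260,.032)-a(473,260,.032)))
print('sides x',a(340,285,.032),a(473,287,.032),(a(340,285,.032)+a(473,287,.032))/2)
for z in (.094,.102): print('head',a(407,318,z),'dia',np.linalg.norm(a(360,318,z)-a(454,318,z)))
print('edge pt mid',a(408,254,.032))
print('pad',ang(a(270,378,.014),a(520,355,.014)), sum(a(*q,.014) for q in [(248,211),(510,184),(520,355),(270,378)])/4)
E
```

```text
foot edge 68.1 0.050465670466911985
sides x [0.51759368 0.33227412 0.032     ] [0.53639045 0.37950066 0.032     ] [0.52699206 0.35588739 0.032     ]
head [0.52676092 0.35548241 0.094     ] dia 0.029868035038888772
head [0.52521524 0.35597    0.102     ] dia 0.029047070244269148
edge pt mid [0.51574951 0.36074114 0.032     ]
pad 74.7 [0.52620022 0.34779419 0.014     ]
```

```bash
python3 - <<'E'
from h import *
plan([.527,.3553,.13],tgt(68.1,0),n=4)
E
```

```text
at [0.5366 0.3435 0.2273] [-179.3    1.3   69. ] n 4
[-0.003, 0.006, 0.004, 2.4, -3.0, 24.3]
[-0.003, 0.006, 0.004, 2.3, -3.1, 24.3]
[-0.003, 0.006, 0.004, 2.1, -3.2, 24.3]
[-0.003, 0.006, 0.004, 2.0, -3.3, 24.3]
```

>>> step_arm(
  deltas=[
    [-0.003,0.006,0.004,2.4,-3,24,0.3],
    [-0.003,0.006,0.004,2.3,-3.1,24,0.3],
    [-0.003,0.006,0.004,2.1,-3.2,24,0.3],
    [-0.003,0.004,0.004,2,-3.3,12,0.3],
    [0,0,0,0,0,0,0.3],
    [0,0,0,0,0,0,0.3],
  ],
)

```text
time_s: 18.75
tcp_pos: [0.5274, 0.3494, 0.1404]
eef_rot: [180.0, 0.1, 67.9]
contact_force: [0.7, 0.8, 0.4]
gripper_width: 0.0571
```

```bash
python3 - <<'E'
from h import *
plan([.527,.3553,.061],tgt(68.1,0),n=6)
im=r.capture('wrist');w=r.camera_info('wrist');np.savez('w9.npz',im=im,**w); save('w9',im,(130,60,400,280),2.9)
E
```

```text
at [0.5274 0.3494 0.1404] [1.80e+02 1.00e-01 6.79e+01] n 6
[0.0, 0.0, -0.001, 0.9, -0.4, 13.2]
[0.0, 0.0, -0.001, 0.9, -0.4, 13.2]
[0.0, 0.0, -0.001, 0.9, -0.4, 13.2]
[0.0, 0.0, -0.001, 0.9, -0.4, 13.2]
[0.0, 0.0, -0.001, 0.9, -0.4, 13.2]
[0.0, 0.0, -0.001, 0.9, -0.4, 13.2]
```

View pics/w9.png

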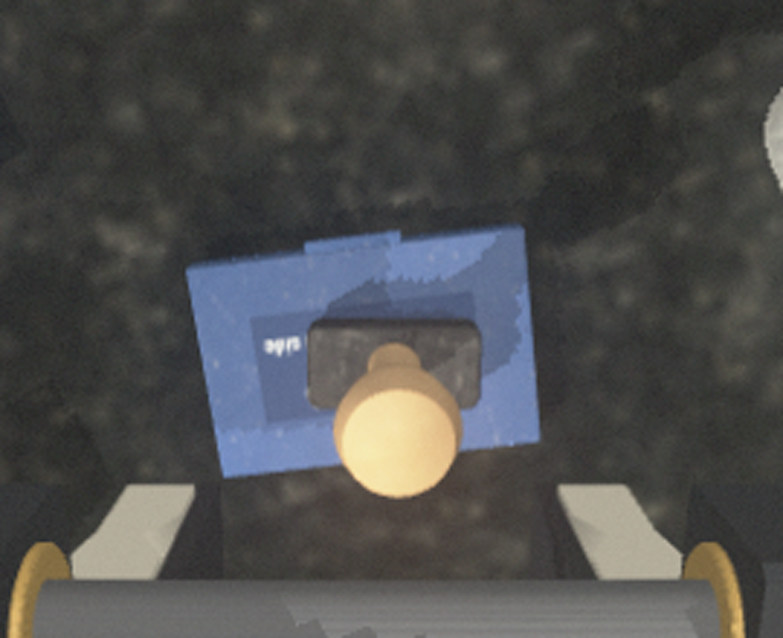

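```bash
python3 - <<'E'
from h import *
w=loadw('w9.npz'); a=lambda u,v,z:onz(w,u/2.9+130-.3,v/2.9+60-.3,z)
ang=lambda P,Q:np.degrees(np.arctan2(*(Q-P)[1::-1])).round(1)
C=[a(308,321,.032),a(480,319,.032),a(481,409,.032),a(308,411,.032)]
print('foot',sum(C)/4,np.linalg.norm(C[0]-C[1]),np.linalg.norm(C[1]-C[2]),ang(C[0],C[1]))
for z in (.095,.102):print('head',a(398,440,z),np.linalg.norm(a(334,440,z)-a(461,440,z)))
E
```

```text
foot [0.52703686 0.35602094 0.032     ] 0.05005733860076741 0.027505878357758494 68.5
head [0.52762638 0.35543571 0.095     ] 0.029242187535653743
head [0.525247   0.35621604 0.102     ] 0.028230916198506182
```

>>> step_arm(
  deltas=[
    [0,0,0,2,-1,15,0.3],
    [0,0,0,2,-1,15,0.3],
    [0,0,0,1.5,-0.5,15,0.3],
    [0,0,0,0.5,0,13,0.3],
    [0,0,0,0,0,10,0.3],
    [0,0,0,0,0,0,0.3],
  ],
)

```text
time_s: 19.4
tcp_pos: [0.529, 0.3563, 0.0694]
eef_rot: [179.9, -0.1, 67.8]
contact_force: [-0.2, -0.9, -0.5]
gripper_width: 0.0568
```

```bash
python3 - <<'E'
from h import *
print(r.get_state()['contact_force']);plan([.527,.3558,.061],tgt(68.3,0),n=1)
E
```

```text
[-0.21592579 -0.91600982 -0.50139533]
at [0.529  0.3563 0.0694] [ 1.799e+02 -1.000e-01  6.780e+01] n 1
[0.002, -0.002, -0.009, -1.3, -1.6, 8.4]
```

>>> step_arm(
  deltas=[
    [0.002,-0.002,-0.009,-1,-1.6,8,0.3],
    [0,0,0,0,0,0,0.3],
  ],
)

```text
time_s: 19.6
tcp_pos: [0.5271, 0.3561, 0.0607]
eef_rot: [-180.0, 0.0, 68.4]
contact_force: [0.4, 0.5, 0.3]
gripper_width: 0.0571
```

```bash
python3 - <<'E'
from h import *
print(r.get_state()['contact_force']);plan([.527,.3558,.061],tgt(68.3,0),n=1)
E
```

```text
[0.44194515 0.47447754 0.26189031]
at [0.5271 0.3561 0.0607] [-180.     0.    68.4] n 1
[-0.0, 0.0, 0.001, -0.3, 0.0, -0.3]
```

>>> step_arm(
  deltas=[
    [0,0,0,0,0,0,-1],
    [0,0,0,0,0,0,-1],
    [0,0,0,0,0,0,-1],
    [0,0,0,0,0,0,-1],
    [0,0,0,0,0,0,-1],
  ],
  squeeze=25,
)

```text
time_s: 20.1
tcp_pos: [0.5279, 0.3568, 0.0626]
eef_rot: [180.0, -0.1, 68.4]
contact_force: [0.2, 0.1, -0.7]
gripper_width: 0.0288
```

```bash
python3 - <<'E'
from h import *
s=r.get_state();print(s['tcp_pos'],s['eef_rot'],s['contact_force'],s['gripper_width'])
# slip from w7
w=loadw('w7.npz'); a=lambda u,v,z:onz(w,u/1.5-.2,v/1.5-.2,z)
T=lambda P:RT.inv().apply(P-AX).round(4)
C=[a(*q,.074) for q in [(276,213),(366,216),(368,283),(279,278)]]
print([T(c) for c in C],sum(C)/4,T(sum(C)/4)); p=a(392,262,.110);print('pin top approx',T(p))
print(AX+RT.apply([-.05,-.0145,0]))
E
```

```text
[0.52791042 0.3568312  0.06256861] [ 1.79952184e+02 -1.39609131e-01  6.83964284e+01] [ 0.15015118  0.10653195 -0.71880591] 0.028789176318069137
[array([-0.0804, -0.0448,  0.014 ]), array([-0.0783,  0.0194,  0.014 ]), array([-0.0288,  0.0204,  0.014 ]), array([-0.0325, -0.0454,  0.014 ])] [0.54746062 0.04759532 0.074     ] [-0.055  -0.0126  0.014 ]
pin top approx [-0.0531  0.0379  0.05  ]
[0.5526398  0.04631461 0.06      ]
```

>>> step_arm(
  deltas=[
    [0,0,0,0,0,-10,-1],
    [0,0,0,0,0,-30,-1],
    [0,0,0,0,0,-40,-1],
    [0,0,0,0,0,-40,-1],
    [0,0,0,0,0,-20,-1],
  ],
)

```text
time_s: 20.6
tcp_pos: [0.5261, 0.3546, 0.206]
eef_rot: [-179.9, 0.3, 68.4]
contact_force: [-0.4, 0.3, -0.7]
gripper_width: 0.0284
```

```bash
python3 - <<'E'
from h import *
s=r.get_state();print(s['contact_force'],s['gripper_width'])
plan(AX+RT.apply([-.0512,-.0142,.155]),tgt(97,0),n=9)
save('s10',r.capture('side'),(140,200,270,370),3.5)
E
```

```text
[-0.38436661  0.34550122 -0.71108238] 0.02841823238801138
at [0.5261 0.3546 0.206 ] [-179.9    0.3   68.4] n 9
[-0.0, 0.0, -0.056, -30.8, 15.2, -0.9]
[-0.0, 0.0, -0.056, -31.6, 13.5, -0.9]
[-0.0, 0.0, -0.056, -32.3, 11.7, -0.9]
[-0.0, 0.0, -0.056, -32.9, 9.9, -0.9]
[-0.0, 0.0, -0.056, -33.4, 8.1, -0.9]
[-0.0, 0.0, -0.056, -33.8, 6.2, -0.9]
[-0.0, 0.0, -0.056, -34.1, 4.3, -1.0]
[-0.0, 0.0, -0.056, -34.3, 2.4, -1.0]
[-0.0, 0.0, -0.056, -34.3, 0.5, -1.0]
```

View pics/s10.png

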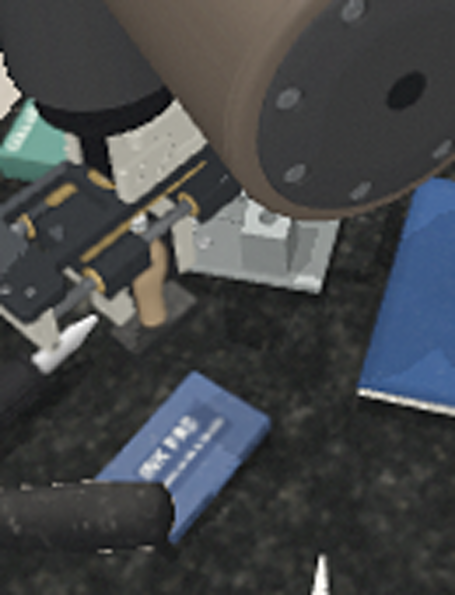

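>>> step_arm(
  deltas=[
    [0,0,-0.056,-31,15,-5,-1],
    [0,0,-0.056,-32,13,-3,-1],
    [0,0,-0.056,-32,12,-1,-1],
    [0,0,-0.056,-33,10,-1,-1],
    [0,0,-0.056,-33,8,-1,-1],
    [0,0,-0.056,-34,6,-1,-1],
    [0,0,-0.056,-34,4,-1,-1],
    [0,0,-0.056,-34,2,-1,-1],
    [0,0,-0.05,-30,0,-1,-1],
    [0,0,0,0,0,0,-1],
  ],
)

```text
time_s: 21.65
tcp_pos: [0.5532, 0.0423, 0.2325]
eef_rot: [179.5, -0.2, 98.3]
contact_force: [0.1, 0.1, -0.3]
gripper_width: 0.0287
```

```bash
python3 - <<'E'
from h import *
s=r.get_state();print(s['contact_force'],s['gripper_width'],s['joints'])
plan(AX+RT.apply([-.0515,-.0142,.10]),tgt(97,0),n=4)
im=r.capture('wrist');w=r.camera_info('wrist');np.savez('w10.npz',im=im,**w); save('w10',im,(90,60,400,320),2.4)
E
```

```text
[ 0.13911043  0.14782857 -0.34139562] 0.028651341936896446 [ 2.45430051e+01  8.72858135e+00 -1.44806506e+01 -7.45007213e-02
 -6.62608638e+01 -1.06171741e+02]
at [0.5532 0.0423 0.2325] [179.5  -0.2  98.3] n 4
[0.002, -0.001, 0.006, 1.0, -0.5, 18.1]
[0.002, -0.001, 0.006, 1.1, -0.5, 18.1]
[0.002, -0.001, 0.006, 1.1, -0.5, 18.1]
[0.002, -0.001, 0.006, 1.1, -0.4, 18.1]
```

View pics/w10.png

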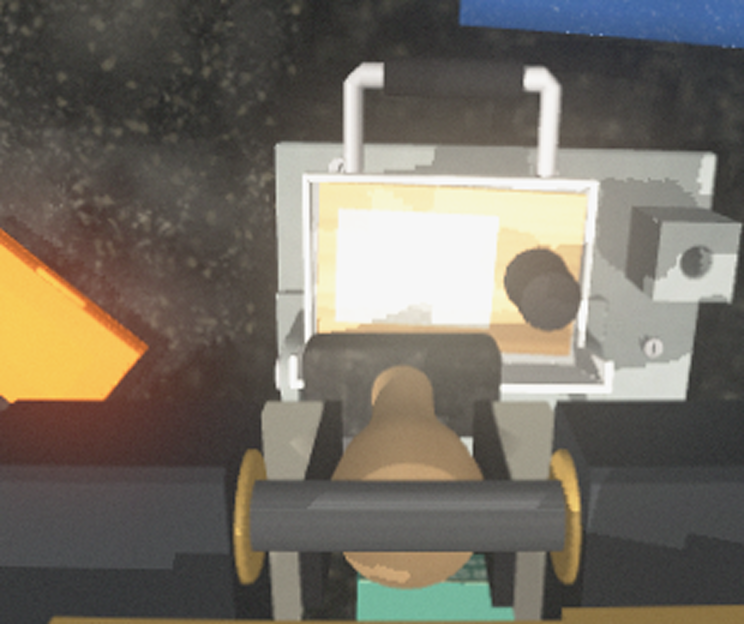

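```bash
python3 - <<'E'
from h import *
w=loadw('w10.npz'); a=lambda u,v,z:onz(w,u/2.4+90-.3,v/2.4+60-.3,z)
T=lambda P:RT.inv().apply(P-AX).round(4)
C=[a(*q,.074) for q in [(338,209),(497,215),(493,326),(336,322)]]
print([T(c) for c in C],sum(C)/4,T(sum(C)/4)); print('pin top',T(a(550,300,.110)),'hole',T(a(697,262,.058)),'lip',T(a(304,175,.077)),T(a(598,182,.077)))
ang=lambda P,Q:np.degrees(np.arctan2(*(Q-P)[1::-1])).round(1)
F=[a(308,345,.2),a(499,345,.2)];print('foot',T(F[0]),T(F[1]),np.linalg.norm(F[0]-F[1]),ang(*F))
E
```

```text
[array([-0.0766, -0.0451,  0.014 ]), array([-0.0755,  0.0202,  0.014 ]), array([-0.0278,  0.021 ,  0.014 ]), array([-0.0282, -0.0461,  0.014 ])] [0.55037627 0.04805778 0.074     ] [-0.052  -0.0125  0.014 ]
pin top [-0.0496  0.0373  0.05  ] hole [-0.0543  0.1123 -0.002 ] lip [-0.0905 -0.0585  0.017 ] [-0.0904  0.06    0.017 ]
foot [-0.0607 -0.0427  0.14  ] [-0.0617  0.0066  0.14  ] 0.049359276225432305 98.1
```

>>> step_arm(
  deltas=[
    [0.002,-0.001,0.008,1.3,-0.5,18,-1],
    [0.002,-0.001,0.008,1.3,-0.5,18,-1],
    [0.002,-0.001,0.008,1.3,-0.5,18,-1],
    [0,0,0,1.3,0,18,-1],
    [0,0,0,0,0,10,-1],
    [0,0,0,0,0,0,-1],
  ],
)

```text
time_s: 22.3
tcp_pos: [0.5523, 0.0523, 0.1507]
eef_rot: [179.6, -0.2, 96.7]
contact_force: [-0.0, -0.5, -0.7]
gripper_width: 0.0288
```

```bash
python3 - <<'E'
from h import *
s=r.get_state();print(s['contact_force'])
plan(AX+RT.apply([-.0515,-.0135,.063]),tgt(97,0),n=2)
save('s11',r.capture('side'),(140,160,270,280),4.5)
E
```

```text
[-0.01041585 -0.47918773 -0.68008007]
at [0.5523 0.0523 0.1507] [179.6  -0.2  96.7] n 2
[0.004, -0.001, -0.003, -2.6, -1.1, 13.8]
[0.004, -0.001, -0.003, -2.5, -1.0, 13.8]
```

View pics/s11.png

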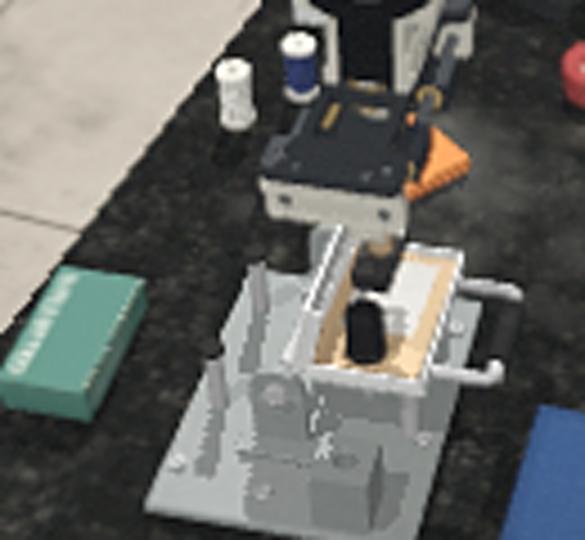

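>>> step_arm(
  deltas=[
    [0.004,-0.001,-0.003,-2.5,-1,10,-1],
    [0.004,-0.001,0,-2.5,-1,8,-1],
    [0,0,0,0,0,0,-1],
  ],
)

```text
time_s: 22.65
tcp_pos: [0.5526, 0.0477, 0.1342]
eef_rot: [179.8, -0.1, 96.9]
contact_force: [0.3, -0.6, -1.2]
gripper_width: 0.0289
```

```bash
python3 - <<'E'
from h import *
s=r.get_state();print(s['contact_force'])
plan(AX+RT.apply([-.0515,-.0135,.0625]),tgt(97,0),n=1)
E
```

```text
[ 0.30159094 -0.61597213 -1.18250169]
at [0.5526 0.0477 0.1342] [ 1.798e+02 -1.000e-01  9.690e+01] n 1
[0.003, -0.002, -0.001, -0.4, -1.7, 11.7]
```

>>> step_arm(
  deltas=[
    [0.003,0,0,0,-1.5,5,-1],
    [0,0,0,0,0,4,-1],
    [0,0,0,0,0,3,-1],
  ],
)

```text
time_s: 22.95
tcp_pos: [0.5518, 0.0473, 0.1223]
eef_rot: [179.9, -0.1, 96.9]
contact_force: [-1.3, -4.4, 16.5]
gripper_width: 0.0285
```

>>> step_arm(
  deltas=[
    [0,0,0,0,0,2,-1],
    [0,0,0,0,0,2,-1],
  ],
)

```text
time_s: 23.15
tcp_pos: [0.5553, 0.047, 0.1223]
eef_rot: [179.5, 0.0, 97.0]
contact_force: [-1.7, -0.8, 14.3]
gripper_width: 0.0292
```

>>> step_arm(
  deltas=[
    [0,0,0,0,-1.5,2,-1],
    [0,0,0,0,0,2,-1],
    [0,0,0,0,0,1.5,-1],
    [0,0,0,0,0,1.5,-1],
  ],
)

```text
time_s: 23.55
tcp_pos: [0.5593, 0.0475, 0.1227]
eef_rot: [178.7, -0.0, 97.2]
contact_force: [-1.5, -0.6, 8.7]
gripper_width: 0.029
```

```bash
python3 - <<'E'
from h import *
s=r.get_state();print(s['tcp_pos'],s['contact_force'],s['eef_rot'],s['gripper_width'])
p,_=pose();print(RT.inv().apply(p-AX))
im=r.capture('wrist');w=r.camera_info('wrist');np.savez('w11.npz',im=im,**w); save('w11',im,(90,60,400,320),2.4)
save('s12',r.capture('side'),(140,160,270,280),4.5)
E
```

```text
[0.55933155 0.04750012 0.12274881] [-1.54808114 -0.64142481  8.67436839] [ 1.78726644e+02 -4.46990210e-03  9.72071580e+01] 0.028995712446394893
[-0.04321365 -0.01413885  0.06274881]
```

View pics/w11.png

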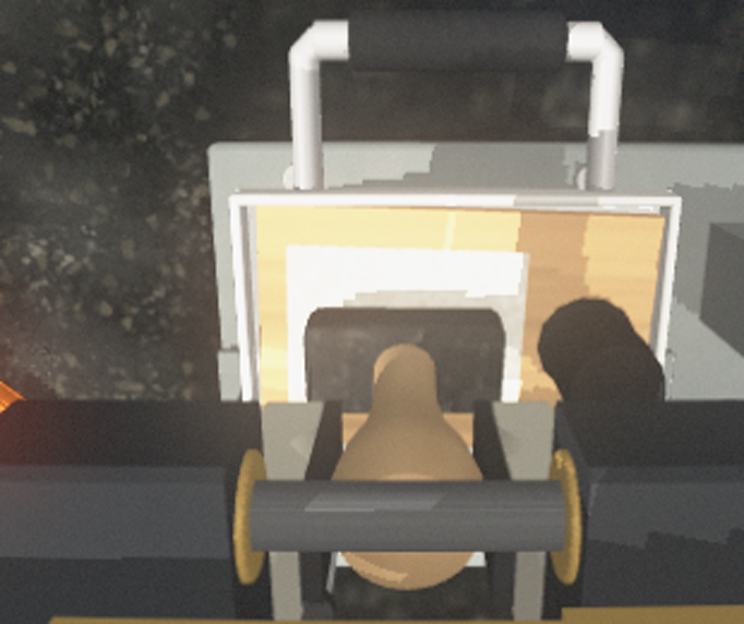

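View pics/s12.png

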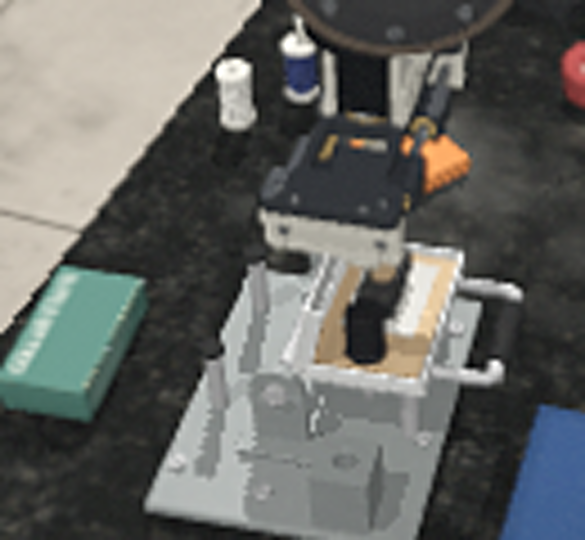

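>>> step_arm(
  deltas=[
    [0,0,0,0,0,-4,-1],
    [0.01,0,0,0,-4,-3,-1],
    [0.01,0,0,0,-5,0,-1],
    [0,0,0,0,0,0,-1],
  ],
)

```text
time_s: 24.05
tcp_pos: [0.5496, 0.0464, 0.1303]
eef_rot: [179.9, -0.0, 97.2]
contact_force: [1.2, 0.2, -1.1]
gripper_width: 0.029
```

```bash
python3 - <<'E'
from h import *
plan(AX+RT.apply([-.0525,-.0135,.0635]),tgt(97,0),n=1)
w=loadw('w11.npz'); a=lambda u,v,z:onz(w,u/2.4+90-.3,v/2.4+60-.3,z)
T=lambda P:RT.inv().apply(P-AX).round(4)
print('slip corners',T(a(287,246,.074)),T(a(528,254,.074)),'pin top',T(a(610,385,.11)),'foot front corners z.092',T(a(305,311,.092)),T(a(502,311,.092)))
E
```

```text
at [0.5496 0.0464 0.1303] [179.9  -0.   97.2] n 1
[0.001, -0.0, 0.004, 0.6, 0.5, 6.8]
slip corners [-0.0767 -0.0461  0.014 ] [-0.0747  0.019   0.014 ] pin top [-0.0513  0.0342  0.05  ] foot front corners z.092 [-0.0639 -0.0395  0.032 ] [-0.064   0.0102  0.032 ]
```

```bash
python3 - <<'E'
from h import *
im=r.capture('wrist');w=r.camera_info('wrist');np.savez('w12.npz',im=im,**w); save('w12',im,(90,60,400,320),2.4)
save('s13',r.capture('side'),(180,180,260,250),7)
E
```

```text
(no output)
```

View pics/w12.png

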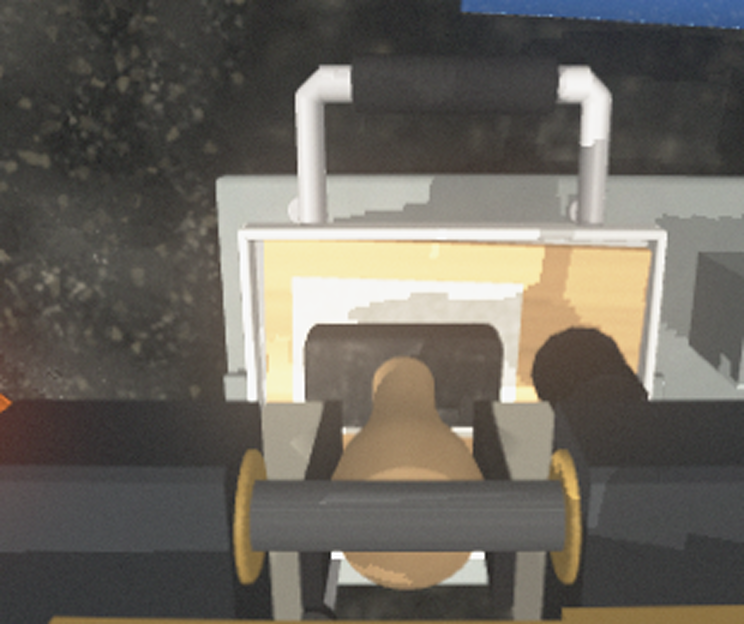

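View pics/s13.png

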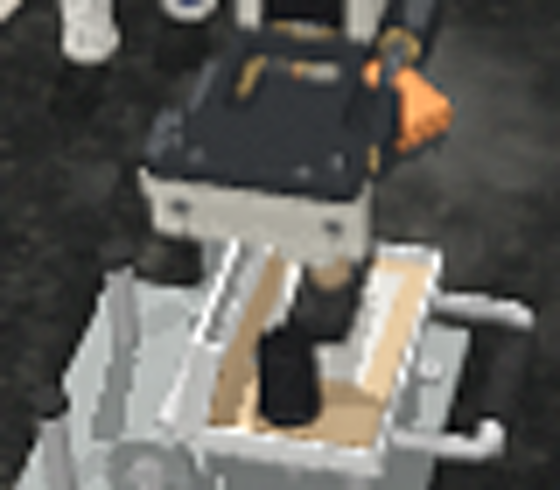

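```bash
python3 - <<'E'
from h import *
for n,v,tz in (('w10.npz',335,.2325),('w11.npz',309,.1227),('w12.npz',324,.1303)):
    w=loadw(n); c=-w['view'][:3,:3].T@w['view'][:3,3]
    P=onz(w,404/2.4+90-.3,v/2.4+60-.3,tz-.0306)
    # tcp from camera: offset in tool
    tcp={'w10.npz':[.5532,.0423],'w11.npz':[.5593,.0475],'w12.npz':[.5496,.0464]}[n]
    print(n,RT.inv().apply(P-np.array([*tcp,0]))[:2].round(4))
E
```

```text
w10.npz [-0.0146  0.0005]
w11.npz [-0.0213 -0.0004]
w12.npz [-0.0177 -0.0004]
```

>>> step_arm(
  deltas=[
    [-0.03,0,0,0,0,0,-1],
    [-0.03,0,0,0,0,2,-1],
    [0,0,0,0,0,2,-1],
    [0,0,0,0,0,0,-1],
  ],
  squeeze=40,
)

```text
time_s: 24.55
tcp_pos: [0.5502, 0.0464, 0.1253]
eef_rot: [176.4, 0.0, 97.2]
contact_force: [1.2, 0.0, -1.7]
gripper_width: 0.0289
```

```bash
python3 - <<'E'
from h import *
s=r.get_state();print(s['tcp_pos'],s['contact_force'],s['eef_rot'],s['gripper_width'])
p,_=pose();print(RT.inv().apply(p-AX))
E
```

```text
[0.55020469 0.04639528 0.12525166] [ 1.23442388  0.01326529 -1.74297103] [1.76446214e+02 8.61632104e-03 9.72213436e+01] 0.0289005725697347
[-0.05240713 -0.01412317  0.06525166]
```

>>> step_arm(
  deltas=[
    [0,0,0,0,0,2.5,-1],
    [0,0,0,0,-0.5,2,-1],
  ],
)

```text
time_s: 24.75
tcp_pos: [0.5521, 0.0465, 0.1221]
eef_rot: [176.3, 0.0, 97.3]
contact_force: [-0.9, -3.2, 16.1]
gripper_width: 0.0284
```

>>> step_arm(
  deltas=[
    [0,0,0,0,-2,2,-1],
  ],
)

```text
time_s: 24.85
tcp_pos: [0.5526, 0.0464, 0.122]
eef_rot: [176.1, 0.1, 97.3]
contact_force: [-3.8, -3.3, 17.5]
gripper_width: 0.0284
```

>>> step_arm(
  deltas=[
    [0,0,0,0,-2.5,2,-1],
  ],
)

```text
time_s: 24.95
tcp_pos: [0.5526, 0.0463, 0.122]
eef_rot: [175.9, 0.1, 97.4]
contact_force: [-2.3, -0.3, 13.3]
gripper_width: 0.0287
```

>>> step_arm(
  deltas=[
    [0,0,0,0,-2.5,2,-1],
  ],
)

```text
time_s: 25.05
tcp_pos: [0.5525, 0.0463, 0.1221]
eef_rot: [175.6, 0.1, 97.5]
contact_force: [-1.9, -1.0, 12.8]
gripper_width: 0.0285
```

>>> step_arm(
  deltas=[
    [0.005,0,0,0,-2.5,2,-1],
    [0.005,0,0,0,-2.5,2,-1],
    [0,0,0,0,-2,1.5,-1],
  ],
)

```text
time_s: 25.35
tcp_pos: [0.5524, 0.0465, 0.1222]
eef_rot: [175.5, 0.1, 97.6]
contact_force: [-1.4, -0.4, 7.9]
gripper_width: 0.0282
```

```bash
python3 - <<'E'
from h import *
im=r.capture('wrist');w=r.camera_info('wrist');np.savez('w13.npz',im=im,**w); save('w13',im,(90,60,400,320),2.4)
s=r.get_state();print(s['tcp_pos'],s['contact_force'],s['eef_rot'])
E
```

```text
[0.55223793 0.04643535 0.12213895] [-0.07604293 -1.19429354  9.35880269] [1.75523356e+02 1.11964413e-01 9.75782100e+01]
```

View pics/w13.png

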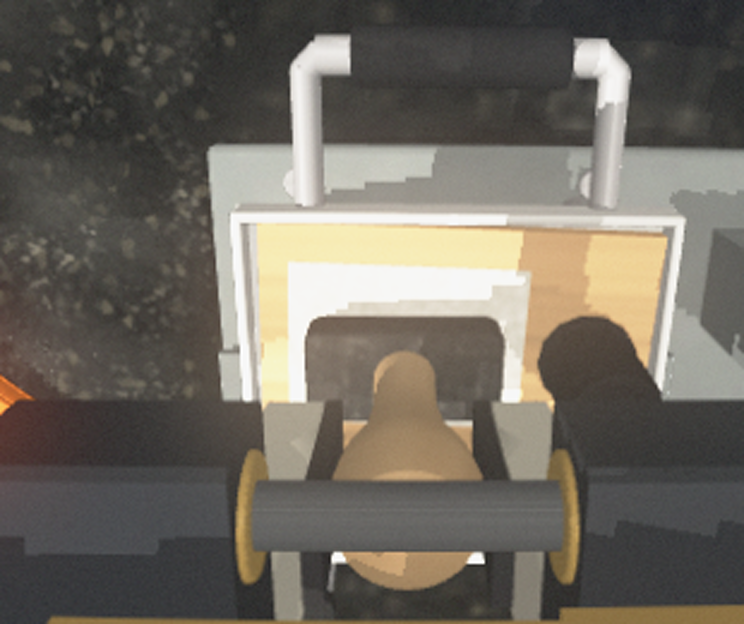

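```bash
python3 - <<'E'
from h import *
w=loadw('w13.npz'); a=lambda u,v,z:onz(w,u/2.4+90-.3,v/2.4+60-.3,z)
T=lambda P:RT.inv().apply(P-AX).round(4)
print('foot',T(a(404,317,.092)),'slip',T(a(290,263,.074)),T(a(528,271,.074)),'pin',T(a(608,397,.11)))
plan(AX+RT.apply([-.0515,-.0135,.14]),tgt(97.5,0),n=3)
E
```

```text
foot [-0.0686 -0.0149  0.032 ] slip [-0.077  -0.0456  0.014 ] [-0.0754  0.0185  0.014 ] pin [-0.0557  0.0334  0.05  ]
at [0.5522 0.0464 0.1221] [1.755e+02 1.000e-01 9.760e+01] n 3
[0.026, 0.001, 0.0, 0.2, 1.7, -25.9]
[0.026, 0.001, 0.0, 0.2, 1.0, -25.9]
[0.026, 0.001, 0.0, 0.3, 0.3, -26.0]
```

>>> step_arm(
  deltas=[
    [0,0,0,0,0,-4,-1],
    [0,0,0,0,0,-20,-1],
    [0,0,0,0,0,-35,-1],
    [0,0,0,0,0,-35,-1],
    [0,0,0,0,0,-10,-1],
  ],
)

```text
time_s: 25.9
tcp_pos: [0.5434, 0.0451, 0.2269]
eef_rot: [176.0, 0.2, 97.5]
contact_force: [-0.4, -0.1, -1.0]
gripper_width: 0.0285
```

```bash
python3 - <<'E'
from h import *
p,R=pose()
R1=Rot.from_euler('xyz',[175.5,0,68.4],degrees=True)
plan([.530,.352,.20],R1,n=9)
save('s14',r.capture('side'),(140,160,270,280),4.5)
E
```

```text
at [0.5434 0.0451 0.2269] [176.    0.2  97.5] n 9
[-0.001, -0.004, 0.056, 34.0, 2.8, 3.1]
[-0.001, -0.004, 0.056, 34.1, 0.9, 2.9]
[-0.001, -0.004, 0.056, 34.1, -1.1, 2.8]
[-0.001, -0.004, 0.056, 34.0, -3.0, 2.7]
[-0.001, -0.004, 0.056, 33.8, -4.9, 2.6]
[-0.001, -0.004, 0.056, 33.5, -6.8, 2.4]
[-0.001, -0.004, 0.056, 33.1, -8.7, 2.3]
[-0.001, -0.004, 0.056, 32.5, -10.5, 2.2]
[-0.001, -0.004, 0.056, 31.9, -12.4, 2.0]
```

View pics/s14.png

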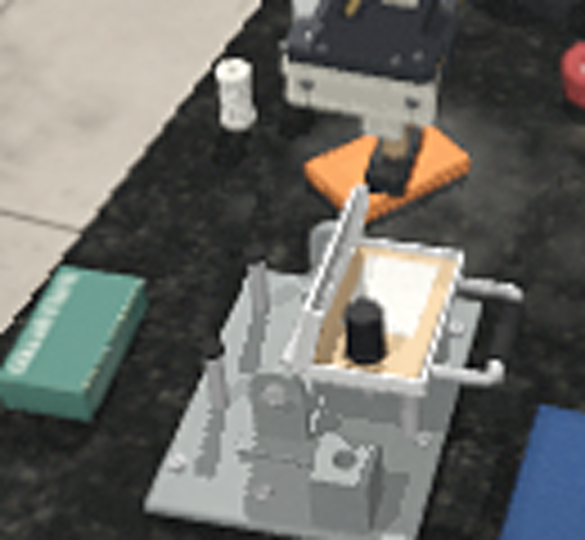

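>>> step_arm(
  deltas=[
    [0,-0.004,0.056,34,3,0,-1],
    [0,-0.004,0.056,34,1,0,-1],
    [0,-0.004,0.056,34,-1,1,-1],
    [0,-0.004,0.056,34,-3,2,-1],
    [0,-0.004,0.056,34,-5,3,-1],
    [0,-0.004,0.056,33,-7,3,-1],
    [0,-0.004,0.056,33,-9,3,-1],
    [0,-0.004,0.056,32,-10,3,-1],
    [0,-0.004,0.05,26,-10,3,-1],
    [0,0,0,0,0,0,-1],
  ],
)

```text
time_s: 26.95
tcp_pos: [0.5282, 0.3537, 0.1908]
eef_rot: [176.3, 0.9, 67.4]
contact_force: [0.5, -0.4, -1.0]
gripper_width: 0.0285
```

```bash
python3 - <<'E'
from h import *
R1=Rot.from_euler('xyz',[175.5,0,68.4],degrees=True)
plan([.530,.352,.08],R1,n=5)
im=r.capture('wrist');w=r.camera_info('wrist');np.savez('w14.npz',im=im,**w); save('w14',im,(90,60,400,320),2.4)
E
```

```text
at [0.5282 0.3537 0.1908] [176.3   0.9  67.4] n 5
[-0.003, 0.003, -0.003, 0.2, -1.0, 22.1]
[-0.003, 0.003, -0.003, 0.1, -1.0, 22.1]
[-0.003, 0.003, -0.003, 0.0, -1.1, 22.1]
[-0.003, 0.003, -0.003, -0.0, -1.1, 22.1]
[-0.003, 0.003, -0.003, -0.1, -1.2, 22.1]
```

View pics/w14.png

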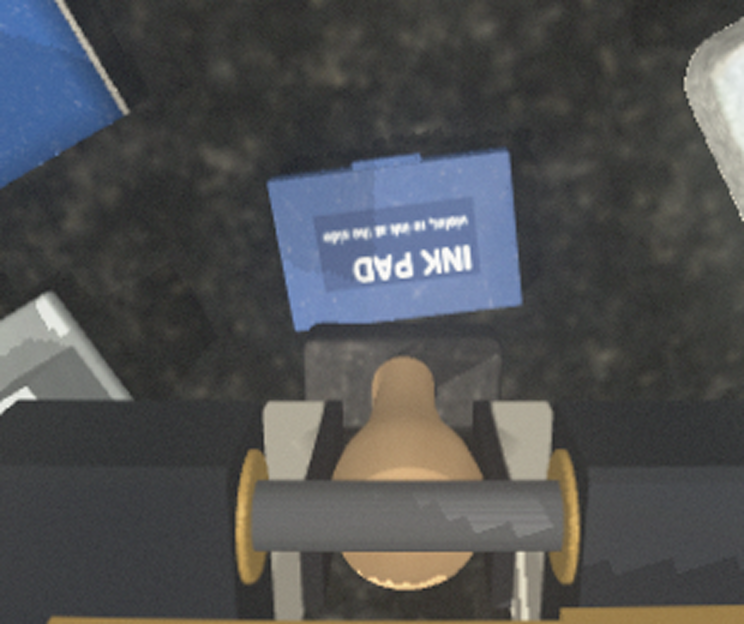

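```bash
python3 - <<'E'
from h import *
w=loadw('w14.npz'); a=lambda u,v,z:onz(w,u/2.4+90-.3,v/2.4+60-.3,z)
Rs=Rot.from_euler('z',-21.6,degrees=True)  # stamp frame: y at 68.4
F=a(404,338,.1908-.0306); print('foot edge rel tcp in stamp frame',Rs.inv().apply(F-[.5282,.3537,0]))
# in tool frame, intersection with plane of tool z=+.0306 
R=Rot.from_euler('xyz',[176.3,.9,67.4],degrees=True);p=np.array([.5282,.3537,.1908])
for n,v,e,pp in (('w14.npz',338,[176.3,.9,67.4],[.5282,.3537,.1908]),('w13.npz',317,[175.5,.1,97.6],[.5522,.0464,.1221]),('w10.npz',335,[179.5,-.2,98.3],[.5532,.0423,.2325])):
    w_=loadw(n);o,d=ray(w_,404/2.4+90-.3,v/2.4+60-.3);R=Rot.from_euler('xyz',e,degrees=True)
    o=R.inv().apply(o-np.array(pp));d=R.inv().apply(d);print(n,o+d*(.0306-o[2])/d[2])
C=sum(a(*q,.014) for q in [(268,181),(510,151),(522,304),(297,330)])/4;print('pad',C)
E
```

```text
foot edge rel tcp in stamp frame [-0.01270014 -0.00194564  0.1602    ]
w14.npz [-0.0016893  -0.01434467  0.0306    ]
w13.npz [-0.00026183 -0.01986838  0.0306    ]
w10.npz [ 0.00076093 -0.01477661  0.0306    ]
pad [0.52547451 0.34681213 0.014     ]
```

```bash
python3 - <<'E'
from h import *
plan([.5262,.350,.085],tgt(68.4,0),n=5)
E
```

```text
at [0.528  0.3522 0.1908] [176.4   1.   67.5] n 5
[0.013, 0.003, -0.003, -0.2, -1.5, 21.1]
[0.013, 0.003, -0.003, -0.3, -1.2, 21.1]
[0.013, 0.003, -0.003, -0.3, -1.0, 21.1]
[0.013, 0.003, -0.003, -0.4, -0.7, 21.1]
[0.013, 0.003, -0.003, -0.5, -0.4, 21.2]
```

>>> step_arm(
  deltas=[
    [0.013,0.003,-0.003,0,-1.5,21,-1],
    [0.013,0.003,-0.003,0,-1.2,21,-1],
    [0.013,0.003,-0.003,0,-1,21,-1],
    [0.013,0.003,-0.003,0,-0.7,18,-1],
    [0.013,0.003,-0.003,0,-0.4,8,-1],
    [0,0,0,0,0,0,-1],
    [0,0,0,0,0,0,-1],
  ],
)

```text
time_s: 27.7
tcp_pos: [0.5253, 0.3462, 0.0948]
eef_rot: [-179.6, 0.4, 68.5]
contact_force: [0.4, -0.1, 0.1]
gripper_width: 0.0285
```

```bash
python3 - <<'E'
from h import *
plan([.5262,.350,.0625],tgt(68.4,0),n=1)
im=r.capture('wrist');w=r.camera_info('wrist');np.savez('w15.npz',im=im,**w); save('w15',im,(90,60,400,320),2.4)
save('s15',r.capture('side'),(120,230,260,370),4)
p,R=pose();o,d=ray(w,404/2.4+90-.3,335/2.4+60-.3)
E
```

```text
at [0.5253 0.3462 0.0948] [-179.6    0.4   68.5] n 1
[-0.007, 0.008, 0.001, 4.1, -0.3, 32.2]
```

View pics/w15.png

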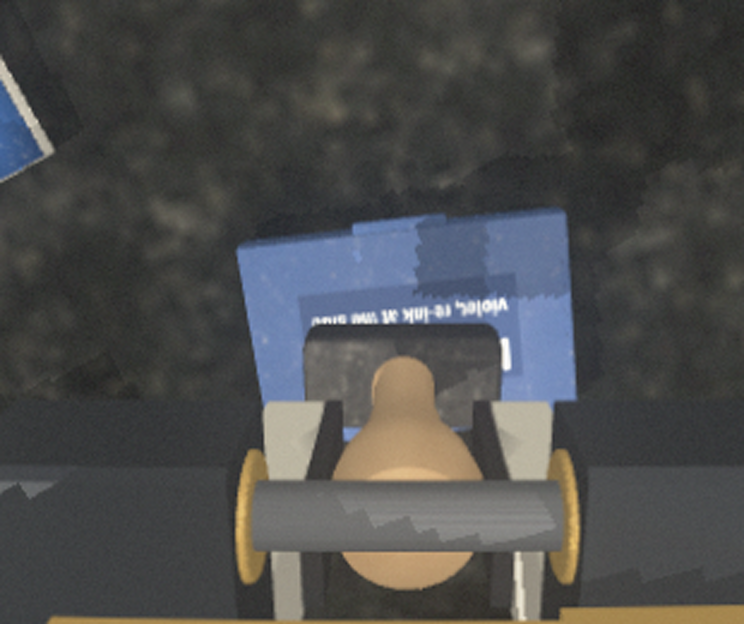

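View pics/s15.png

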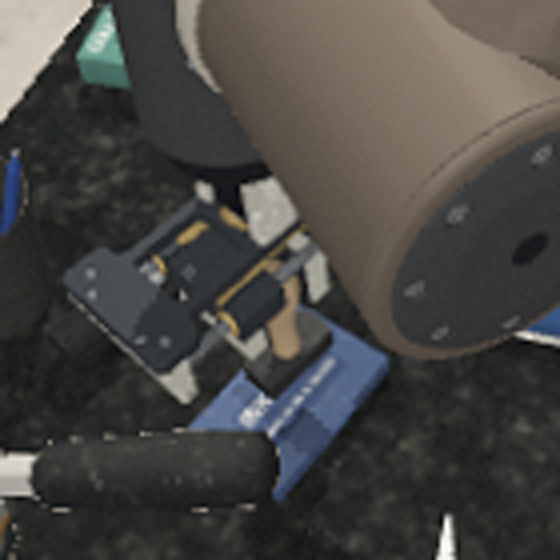

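>>> step_arm(
  deltas=[
    [-0.02,0,0,2,1,8,-1],
    [-0.02,0,0,1,1,8,-1],
    [0,0,0,0,0,6,-1],
    [0,0,0,0,0,4,-1],
    [0,0,0,0,0,0,-1],
  ],
)

```text
time_s: 28.3
tcp_pos: [0.5303, 0.3507, 0.0732]
eef_rot: [177.9, -0.0, 68.6]
contact_force: [0.4, -0.5, -0.3]
gripper_width: 0.0289
```

```bash
python3 - <<'E'
from h import *
print(r.get_state()['contact_force']);plan([.5262,.348,.0625],tgt(68.4,0),n=1)
im=r.capture('wrist');save('w16',im,(90,60,400,320),2.4)
E
```

```text
[ 0.37512862 -0.53029324 -0.33271006]
at [0.5303 0.3507 0.0732] [177.9  -0.   68.6] n 1
[0.037, -0.001, 0.003, -4.0, -3.2, 10.6]
```

View pics/w16.png

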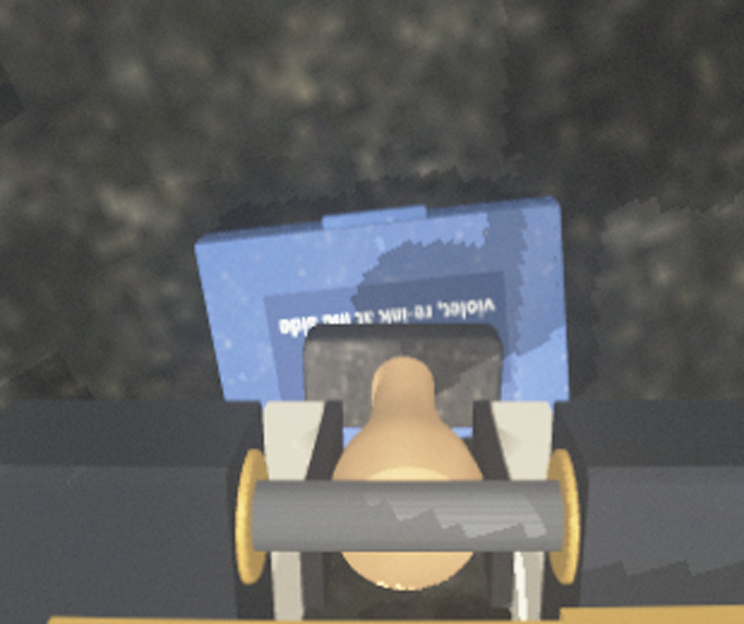

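>>> step_arm(
  deltas=[
    [-0.01,0,0,-1,-1,5,-1],
    [-0.01,0,0,-1,-1,4,-1],
    [0,0,0,0,0,2,-1],
    [0,0,0,0,0,1.5,-1],
  ],
)

```text
time_s: 28.75
tcp_pos: [0.5294, 0.3497, 0.0618]
eef_rot: [176.6, -0.2, 68.6]
contact_force: [-1.1, -4.3, 14.4]
gripper_width: 0.0283
```

>>> step_arm(
  deltas=[
    [0,0,0,0,-0.5,1.5,-1],
  ],
)

```text
time_s: 28.85
tcp_pos: [0.5298, 0.3497, 0.0619]
eef_rot: [176.5, -0.2, 68.6]
contact_force: [-2.8, -5.6, 16.0]
gripper_width: 0.0283
```

Contact, pressed flat; release gently.

>>> step_arm(
  deltas=[
    [0,0,0,0,0,-0.3,-1],
    [0,0,0,0,0,0,-0.1],
    [0,0,0,0,0,0,0.2],
    [0,0,0,0,0,0,0.2],
    [0,0,0,0,0,0,0.2],
  ],
)

```text
time_s: 29.35
tcp_pos: [0.5302, 0.35, 0.0627]
eef_rot: [176.4, -0.2, 68.6]
contact_force: [-0.3, 0.8, -0.4]
gripper_width: 0.051
```

```bash
python3 - <<'E'
from h import *
s=r.get_state();print(s['tcp_pos'],s['contact_force'],s['gripper_width'])
save('w17',r.capture('wrist'),(90,60,400,320),2.4)
E
```

```text
[0.5301821  0.34996774 0.06265716] [-0.2875542   0.79320123 -0.37647968] 0.051005468147424786
```

View pics/w17.png

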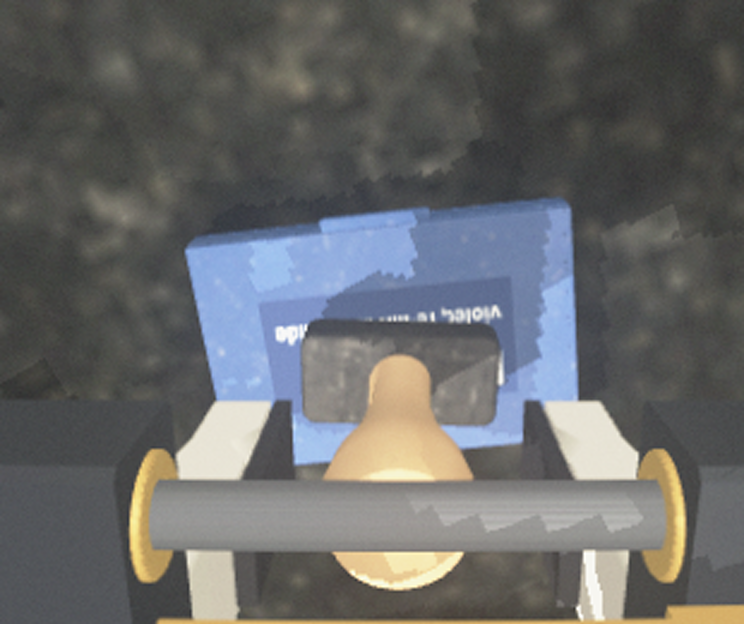

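>>> step_arm(
  deltas=[
    [0,0,0,0,0,-8,0.2],
    [0,0,0,0,0,-20,0.2],
    [0,0,0,0,0,-35,0.2],
    [0,0,0,0,0,-45,0.2],
    [0.02,0,0,0,10,-45,0.2],
    [0.02,0,0,0,10,-30,0.2],
    [0,0,0,0,0,0,0.2],
  ],
)

```text
time_s: 30.1
tcp_pos: [0.5376, 0.3451, 0.2555]
eef_rot: [178.8, -0.1, 68.8]
contact_force: [-0.8, -0.4, 1.3]
gripper_width: 0.0528
```

```bash
python3 - <<'E'
from h import *
s=r.get_state();print(s['time_s'],s['tcp_pos'],s['contact_force'])
im=r.capture('wrist');w=r.camera_info('wrist');np.savez('w18.npz',im=im,**w);save('w18',im,k=1.5)
im=r.capture('side');save('s18',im,(110,150,270,370),2.7)
save('t18',r.capture('top'),(95,115,255,255),4)
E
```

```text
30.1 [0.53762485 0.34513573 0.25553703] [-0.7957757  -0.39173507  1.32716297]
```

View pics/w18.png

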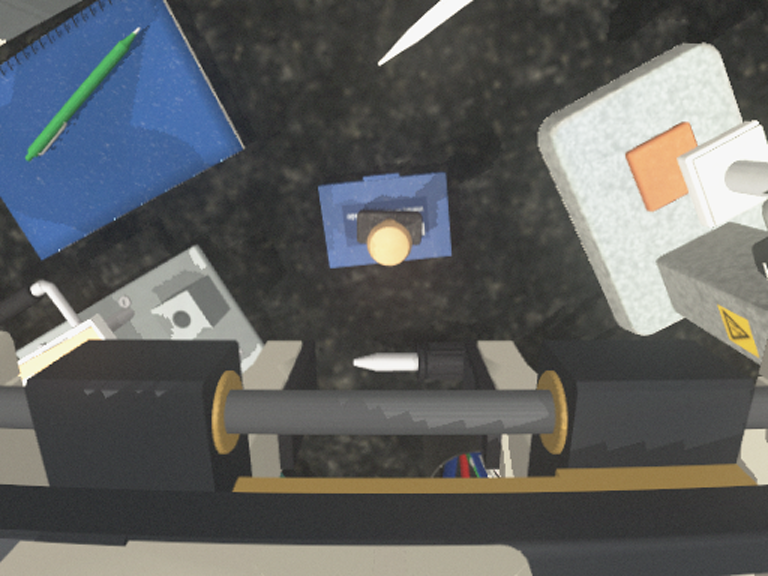

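View pics/s18.png

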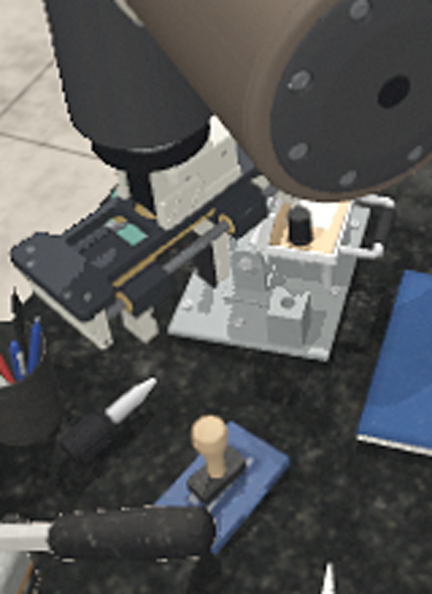

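View pics/t18.png

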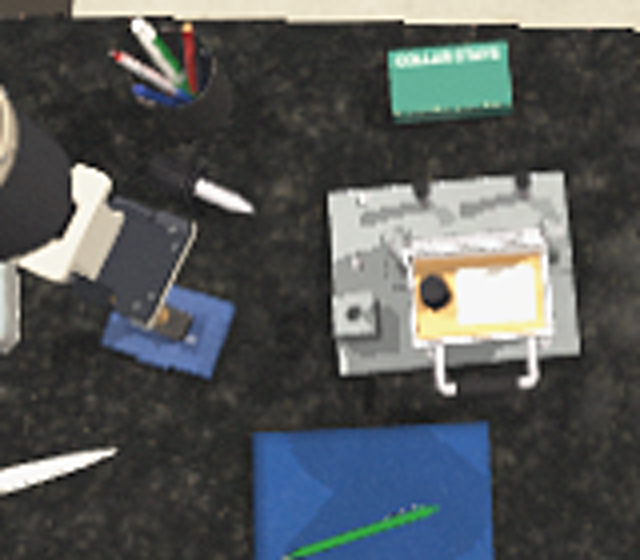

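```bash
python3 - <<'E'
from h import *
t=r.camera_info('top');T=lambda P:RT.inv().apply(P-AX).round(4)
print('pin top',T(onz(t,435/4+95-.4,290/4+115-.4,.110)))
print('pin tri',T(tri(ray(t,435/4+95-.4,290/4+115-.4),ray(r.camera_info('side'),300/2.7+110-.4,214/2.7+150-.4))[0]))
w=loadw('w18.npz');a=lambda u,v,z:onz(w,u/1.5-.2,v/1.5-.2,z)
print('pad',sum(a(*q,.014) for q in [(319,187),(445,173),(452,256),(330,268)])/4,'stamp head',a(389,243,.098),'foot',(a(357,228,.032)+a(423,231,.032))/2)
E
```

```text
pin top [-0.0506  0.0337  0.05  ]
pin tri [-0.0507  0.0338  0.0484]
pad [0.52504165 0.34749438 0.014     ] stamp head [0.52582783 0.34952736 0.098     ] foot [0.52895772 0.34917224 0.032     ]
```

```bash
python3 - <<'E'
from h import *
print(r.close_job())
E
```

```text
the job is handed in; nothing more can be done
None
```

The job is done and handed in at about 30 s. It gave no verdict, so what follows rests on my own measurements.

**Tray:** I pulled the hand bar about 84° round and let go. The tray then sank by itself and the plate fell, blank slip up, into the front bed. One side-view check put the tray about 3° short of its end. I pressed the bar down and met the stop with the bar's top at about 75 mm, which fits fully down.

**Pin:** The pin I took measured 24 mm across the grip. It went through the eyelet and bush with no side force and seated under about 21 N, with the tip worked out at about 29 mm. In the last pictures it stands upright, with its top about 108–110 mm high. The top camera placed it about 3 mm off in y, but that camera had already read about 4 mm off for the same pin in its block.

**Stamp:** The first press slid about 8 mm towards the back of the tray and the stamp tilted in the grip, at one point by about 0.1 rad. I lifted it, recentred it and pressed again at roughly 8–17 N for about 0.6 s. The foot sat within about 3 mm of the slip's middle and was square to the plate. I saw no ink mark, as the gripper was out of the way only in distant views.

**End state:** The stamp stands upright on the pad, a few mm from its middle. The pad has not shifted measurably. The gripper touches nothing, and I saw nothing else moved in the views I took.

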